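Load the block heater with the screw-capped bottles

ROBOT

A 7-joint arm with a two-finger parallel gripper is mounted at the origin on a cart in front of the work surface, level with it; the furniture and walls round the work are solid. World frame = base frame: x ahead of the robot, y to its left, z up, the work surface at z = 0. Lengths are in m, angles in rad, forces in N, time in s.
With the tool pointing down it reaches from about 0.4 to 0.85 m from the base axis. Payload 4.5 kg.
Tool frame: the origin (TCP) lies midway between the tips of the shut fingers; the grasp point (between the pads) lies 19 mm behind it; z points along the fingers, y is the line along which they close (so a half turn about z gives the same grasp; the last joint's range is limited). The gripper opens to 88 mm and grips with 3 to 60 N. Pads are 18 mm wide; open, the fingers measure 123 mm over their backs; the gripper's body (75 mm by 187 mm) begins 45 mm behind the grasp point.
Start: joints at [-1.207, 0.689, -0.195, 1.565, 0.157, 0.902, -0.215], TCP at [0.202, 0.591, 0.239] pointing down, gripper open.
Joint ranges: [-3.01, 3.01], [-0.46, 2.08], [-1.47, 1.51], [0.13, 2.56], [-1, 4.14], [0.04, 2.09], [-2.66, 2.66]. Speed limits (rad/s): [2.57, 2.57, 3.14, 3.14, 3.14, 3.14, 3.14].

INTERFACE

Orientations are given as a unit quaternion [x, y, z, w].
In Python, from plant import get_state, viewer, workorder gives the robot as it stands. The module is installed in compiled form; this text tells all that it offers.
- The arm moves only by the tool step_arm, never from a script. Its argument "motion" is a list of rows, each an object of numbers: "wx", "wy", "wz": the turn, a rotation vector about the tool's x, y, z each as a share of 180 degrees, from -1 to 1; "dx", "dy", "dz": the shift along the tool's x, y, z each as a share of 8 cm, from -1 to 1; "claw": the finger opening in mm, from 0 to 88.1. A call has 1 to 8 rows; each row is the pose to reach, as a shift and turn from the pose commanded when the call began, along the tool's axes at that moment, turning the shorter way round; what a row does not reach only later rows make up. A row lasts 1/10 s, in which the tool goes at most 50 mm and 8.59 degrees, less where a joint would pass 70% of its speed; a pose out of reach is approached as far as the arm can. A call with a number of a shift or a turn outside -1 to 1 is refused whole. A call with a gripper value outside its range is refused whole. The fingers move at their own pace and stop on an object; "force" is the grip in N (left out, the last holds). Time passes only in rows, so rows that repeat a pose let the fingers close. It gives the time, the measured TCP pose, the force, the opening and the grip force at its end, in the units of the state.
- get_state(): the state, without advancing time (a new reading comes with each control period).
- viewer.snapshot(name): name is "side" or "top"; returns (picture, depth): 480x640x3 uint8, red, green, blue; 480x640 float32, m along the optical axis (not along the pixel's ray), 0 where there is no reading.
- viewer.calibration(name): a dict with "vfov" (degrees; the focal length in pixels is half the picture's height over the tangent of half this angle, whatever the lens; pixels are square), "cx", "cy" (the principal point, pixels), "extrinsics" (4x4, takes a point from camera to world coordinates). Camera axes: x right, y down, z forward; pixel columns grow to the right and rows downward; lengths in m; the calibration is good to about 2 mm. A picture is of the moment at which its call begins. calibration takes no time and is no camera call.
- workorder.finish_job(): hands the job in; it is judged then, once.
The state is a dict: "clock": time; "q": joint angles; "qd": joint speeds; "joint_torque": joint torques, N m; "tool_pos": TCP position; "eef_rot": TCP orientation; "contact_force": force on the tool from outside, world axes, zero at the start; "moment": the same for the moment, N m; "opening": opening from 0.0 (shut) to 1.0 (fully open); "finger_force": force on a finger pad.
Only numpy, scipy, OpenCV 4.12 (cv2) and the standard library are available. Lean on these libraries where they do the work, as an engineer would, in place of code of your own. Each camera call takes 0.05 s, during which the arm holds its last target. There are 200 camera calls.

TASK

Load the block heater for pre-warming: stand each of the four screw-capped bottles (the large brown one, the two white ones and the small brown one) upright and fully down in the aluminium block whose bore fits it, one bottle to a block. Keep the bottles upright on the way, and leave the two narrow-necked stoppered flasks standing where they are.

Things in the scene. Friction and masses are not known exactly. Their poses are not given: they have to be found in the camera images.
- amber_mid (a point): Brown glass bottle with a black screw cap, the largest: body 54 mm across, 112 mm high over the cap; parallel-sided body up to about 75 mm above its foot. Loose, upright on the bench. The point is on its axis, half-way up (56 mm above its foot); z points up along its axis. Its lowest 30 mm go down into the bore, so hold it with the fingertips at least 34 mm above its foot.
- buffer_a_mid (a point): White plastic bottle with a red screw cap: 36 mm across, 82 mm high. Loose, upright on the bench. The point is on its axis, half-way up (41 mm above its foot); z points up along its axis. Same size and shape as the yellow-capped one. Its lowest 20 mm go down into the bore, so hold it with the fingertips at least 23 mm above its foot.
- buffer_b_mid (a point): White plastic bottle with a yellow screw cap: 36 mm across, 82 mm high. Loose, upright on the bench. The point is on its axis, half-way up (41 mm above its foot); z points up along its axis. Same size and shape as the red-capped one. Its lowest 20 mm go down into the bore, so hold it with the fingertips at least 23 mm above its foot.
- oil_mid (a point): Small brown bottle with a black screw cap: body 26 mm across up to 42 mm above its foot, cap 18 mm across, 52 mm high in all. Loose, upright on the bench. The point is on its axis, half-way up (26 mm above its foot); z points up along its axis. Its lowest 14 mm go down into the bore, so hold it with the fingertips at least 18 mm above its foot.
- block_wide_mouth (a point): Aluminium block with the widest bore: 60 mm across, 30 mm deep, flat floor, mouth countersunk. It takes the 54 mm bottle. Point: centre of the bore's mouth, level with the block's top face, 66 mm above the bench. One of four 74 mm square blocks fixed two by two, 75 mm apart, in the white block heater (215 x 178 mm, rim 60 mm high, panel toward the robot); which lies where changes. x, y run along the sides.
- block_mid_a_mouth (a point): Aluminium block with the middle-sized bore: 42 mm across, 20 mm deep, flat floor, mouth countersunk. One of two alike, each for either 36 mm bottle. Point: centre of the bore's mouth, level with the block's top face, 66 mm above the bench. One of four 74 mm square blocks fixed two by two, 75 mm apart, in the white block heater (215 x 178 mm, rim 60 mm high, panel toward the robot); which lies where changes. x, y run along the sides.
- block_mid_b_mouth (a point): Aluminium block with the middle-sized bore: 42 mm across, 20 mm deep, flat floor, mouth countersunk. One of two alike, each for either 36 mm bottle. Point: centre of the bore's mouth, level with the block's top face, 66 mm above the bench. One of four 74 mm square blocks fixed two by two, 75 mm apart, in the white block heater (215 x 178 mm, rim 60 mm high, panel toward the robot); which lies where changes. x, y run along the sides.
- block_narrow_mouth (a point): Aluminium block with the narrowest bore: 32 mm across, 14 mm deep, flat floor, mouth countersunk. It takes the 26 mm bottle. Point: centre of the bore's mouth, level with the block's top face, 66 mm above the bench. One of four 74 mm square blocks fixed two by two, 75 mm apart, in the white block heater (215 x 178 mm, rim 60 mm high, panel toward the robot); which lies where changes. x, y run along the sides.
- flask_a_mid (a point): Pale grey metal flask with a narrow neck and a small stopper, no screw cap, 34 mm across, 75 mm high; one of two alike that stand loose among the bottles and are not to be moved. The point is on its axis, half-way up (37.5 mm above its foot). Behind the bottles rises a fixed blue steel stand, taller than 0.2 m; its near left leg is at about x 0.65, y 0.22 m.
- flask_b_mid (a point): Pale grey metal flask with a narrow neck and a small stopper, no screw cap, 34 mm across, 75 mm high; one of two alike that stand loose among the bottles and are not to be moved. The point is on its axis, half-way up (37.5 mm above its foot). Behind the bottles rises a fixed blue steel stand, taller than 0.2 m; its near left leg is at about x 0.65, y 0.22 m.
Not all that is in view belongs to the job. Leave any green look-alike of the part that bears buffer_b_mid alone.

How it is judged:
At the end, for the whole second after the job is handed in: The 54 mm bottle stands in the widest bore, the 26 mm bottle in the narrowest and one 36 mm bottle in each of the two middle bores: each within 9 mm of the bore's axis, within 4 mm of its floor, within 7 degrees of upright, and at rest (horizontal distance between amber_mid and block_wide_mouth below 0.009 m and z of amber_mid in the frame of block_wide_mouth below 0.03 m and horizontal distance between oil_mid and block_narrow_mouth below 0.009 m and z of oil_mid in the frame of block_narrow_mouth below 0.016 m and (((horizontal distance between buffer_a_mid and block_mid_a_mouth below 0.009 m and z of buffer_a_mid in the frame of block_mid_a_mouth below 0.025 m) and (horizontal distance between buffer_b_mid and block_mid_b_mouth below 0.009 m and z of buffer_b_mid in the frame of block_mid_b_mouth below 0.025 m)) or ((horizontal distance between buffer_a_mid and block_mid_b_mouth below 0.009 m and z of buffer_a_mid in the frame of block_mid_b_mouth below 0.025 m) and (horizontal distance between buffer_b_mid and block_mid_a_mouth below 0.009 m and z of buffer_b_mid in the frame of block_mid_a_mouth below 0.025 m))) and angle between each of amber_mid, buffer_a_mid, buffer_b_mid, oil_mid's own z axis and vertical below 0.12 rad and linear speed of each of amber, buffer_a, buffer_b, oil below 0.02 m/s); the robot touches nothing.
It fails at once if a screw-capped bottle is tipped more than 35 degrees (angle between any of amber_mid, buffer_a_mid, buffer_b_mid, oil_mid's own z axis and vertical above 0.61 rad).
It fails at once if a stoppered flask is shifted more than 30 mm or knocked over (distance of flask_a_mid from where it was at the start of the episode above 0.03 m or angle between flask_a_mid's own z axis and vertical above 0.4 rad).
It fails at once if a stoppered flask is shifted more than 30 mm or knocked over (distance of flask_b_mid from where it was at the start of the episode above 0.03 m or angle between flask_b_mid's own z axis and vertical above 0.4 rad).
It also fails if it takes over 99 s, if anything falls off the work surface, if the arm or the gripper's body presses on something with over 40 N, if the wrist force passes 120 N, or if a joint passes its speed limit or range.

## Working session

There is one attempt and no reset: what is moved stays moved. The work goes in short steps, Python scripts to look and compute and a tool call to move; the robot and the scene stay as the last step left them, time stands still between calls to the robot, and variables do not carry over. Pictures are saved under pics/ and viewed, at most 14 in all, crops included, and the job is handed in when it is done.

Besides the shell and the picture viewer there is one more tool, called as a command line: name --argument value ..., lists and objects as JSON in quotes. step_arm: Moves the arm, as the interface text tells. Shift numbers are shares of 8 cm and turn numbers shares of 180 degrees, none past 1 either way. Its arguments: {"type":"object","properties":{"motion":{"type":"array","items":{"type":"object","properties":{"wx":{"type":"number","minimum":-1,"maximum":1},"wy":{"type":"number","minimum":-1,"maximum":1},"wz":{"type":"number","minimum":-1,"maximum":1},"dx":{"type":"number","minimum":-1,"maximum":1},"dy":{"type":"number","minimum":-1,"maximum":1},"dz":{"type":"number","minimum":-1,"maximum":1},"claw":{"type":"number"}}}},"force":{"type":"number"}},"required":["motion"]}

```bash
mkdir -p pics
cat > h.py <<'E'
import numpy as np, cv2
from plant import get_state, viewer, workorder
def snap(cam,name):
    p,d=viewer.snapshot(cam); cv2.imwrite(f'pics/{name}.png',cv2.cvtColor(p,cv2.COLOR_RGB2BGR)); np.save(f'pics/{name}.npy',d); return p,d
def K(cam):
    c=viewer.calibration(cam); return 240/np.tan(np.radians(c['vfov'])/2),c['cx'],c['cy'],np.array(c['extrinsics'])
def world(cam,d):
    f,cx,cy,T=K(cam); v,u=np.mgrid[:480,:640]
    P=np.stack([(u-cx)/f*d,(v-cy)/f*d,d],-1); return P@T[:3,:3].T+T[:3,3]
E
python3 - <<'E'
from h import *
for c in('top','side'):
    p,d=snap(c,c+'0'); print(viewer.calibration(c), (d==0).mean())
s=get_state(); print(s)
E
```

```text
{'vfov': 50.570222954393664, 'cx': 316.7832233423599, 'cy': 241.28390320895525, 'extrinsics': array([[ 0.02560376, -0.9931145 ,  0.11431553,  0.40178544],
       [-0.99967011, -0.02520336,  0.00494671,  0.08013828],
       [-0.00203152, -0.11440447, -0.99343218,  1.14299443],
       [ 0.        ,  0.        ,  0.        ,  1.        ]])} 0.003899739583333333
{'vfov': 54.36371978356486, 'cx': 319.18145810162144, 'cy': 242.74420674493055, 'extrinsics': array([[ 0.69132824, -0.57659196,  0.43543882,  0.11413195],
       [-0.72253652, -0.55376418,  0.41386738, -0.28777832],
       [ 0.00249781, -0.60073866, -0.79944157,  0.82389641],
       [ 0.        ,  0.        ,  0.        ,  1.        ]])} 0.004069010416666667
{'clock': 0.1, 'q': array([-1.20719699,  0.68990845, -0.19453539,  1.5662231 ,  0.15732247,
        0.90252044, -0.21508988]), 'qd': array([ 0.00056314, -0.00113074,  0.00011535, -0.00246875, -0.000525  ,
       -0.00095918,  0.00010736]), 'joint_torque': array([-3.42627754e-03, -5.28499603e+01, -1.27182506e+00, -1.53837526e+01,
       -5.26250317e-02,  1.97829853e-03,  4.31945023e-05]), 'tool_pos': array([0.20226427, 0.59076692, 0.23798995]), 'eef_rot': array([ 1.64098996e-01,  9.86443524e-01, -8.29347087e-04, -7.17498309e-05]), 'contact_force': array([ 0.22640516, -0.38990844,  1.15892813]), 'moment': array([-0.00425559,  0.04390445,  0.02219947]), 'finger_force': 0.0, 'opening': 0.9990602675331417}
```

View pics/top0.png

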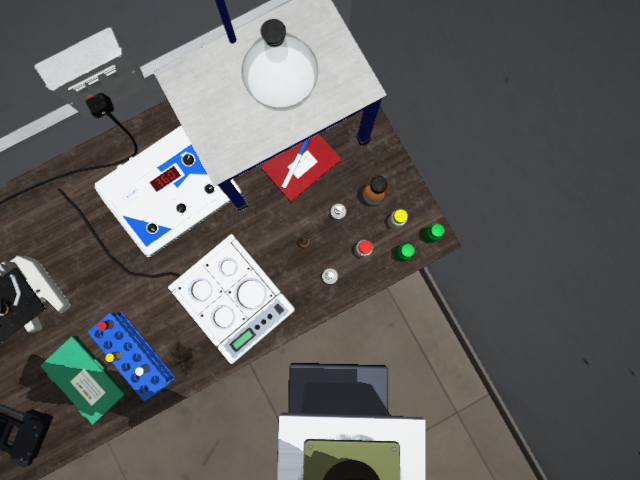

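View pics/side0.png

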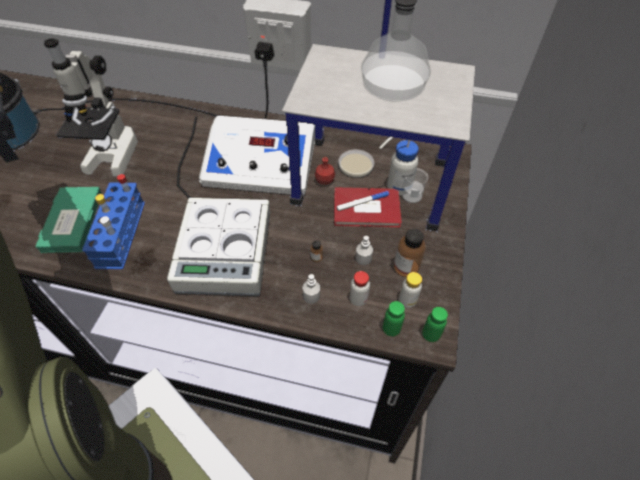

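The top view shows the heater with bores at about (251,294) wide, (229,267) narrow, (201,290) and (223,317) mid. Bottle caps: amber (378,184), yellow (400,216), red (365,247), oil (304,242); flasks at (338,211) and (330,276); two green look-alikes sit at the right.

Run:
```python
from h import *
im=cv2.imread('pics/top0.png')
a=cv2.resize(im[165:375,160:300],None,fx=4,fy=4,interpolation=cv2.INTER_CUBIC)[240:,:]
b=cv2.resize(im[170:290,290:450],None,fx=5,fy=5,interpolation=cv2.INTER_CUBIC)
cv2.imwrite('pics/ca.png',a); cv2.imwrite('pics/cb.png',b)
# crop a: u=160+x/4, v=225+y/4 ; crop b: u=290+x/5, v=170+y/5
W=world('top',np.load('pics/top0.npy'))
hs=dict(amber=(378,184,.112),yellow=(400,216,.082),red=(365,247,.082),oil=(304,242,.052),fa=(338,211,.075),fb=(330,276,.075),g1=(405,252,.08),g2=(437,232,.08))
for k,(u,v,h) in hs.items():
    w=W[v-14:v+15,u-14:u+15].reshape(-1,3); t=w[(w[:,2]>h-.008)&(w[:,2]<h+.01)]
    print(k,len(t),t.mean(0).round(4) if len(t) else '',(t.min(0)[:2]+t.max(0)[:2])/2 if len(t) else '', W[v,u].round(3))
for k,(u,v) in dict(w=(251,294),n=(229,267),m1=(201,290),m2=(223,317)).items(): print(k,W[v,u].round(4))
```

```text
amber 232 [ 0.6427 -0.0386  0.1126] [ 0.6436907  -0.03838164] [ 0.643 -0.038  0.112]
yellow 142 [ 0.5822 -0.0888  0.083 ] [ 0.58191783 -0.08877586] [ 0.582 -0.089  0.083]
red 141 [ 0.515  -0.0157  0.083 ] [ 0.51527782 -0.01544018] [ 0.514 -0.016  0.083]
oil 64 [0.529  0.1153 0.0525] [0.52910151 0.11661564] [0.525 0.113 0.054]
fa 17 [0.5975 0.0416 0.075 ] [0.5974187  0.04198621] [0.593 0.042 0.065]
fb 19 [0.4544 0.0562 0.076 ] [0.45418376 0.05595282] [0.452 0.056 0.074]
g1 152 [ 0.5096 -0.1036  0.0823] [ 0.5096878  -0.10388568] [ 0.506 -0.1    0.083]
g2 155 [ 0.5532 -0.1662  0.0823] [ 0.55365071 -0.16654514] [ 0.55  -0.167  0.081]
w [0.4106 0.2254 0.0348]
n [0.4668 0.2725 0.0536]
m1 [0.4162 0.3315 0.0476]
m2 [0.3602 0.2814 0.0482]
```

View pics/ca.png

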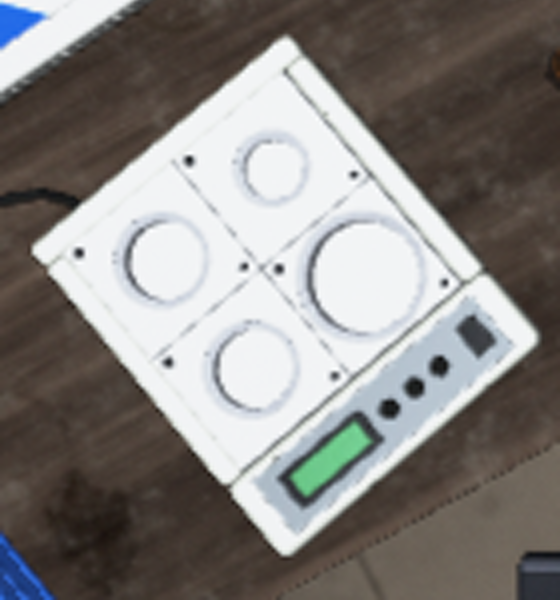

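View pics/cb.png

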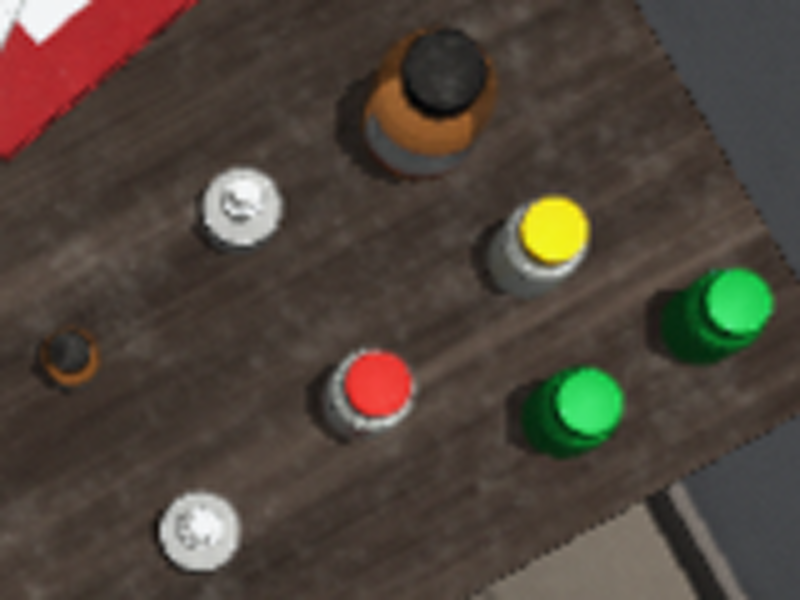

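Crop a (4x, origin 160,225) shows the bore mouths at about wide (361,275), narrow (270,169), mid (161,259) and (252,370), with the seam crossing at (262,268). Crop b (5x, origin 290,170) shows the cap tops: amber (446,70), yellow (555,230), red (378,383), oil (72,350).

Run:
```python
from h import *
f,cx,cy,T=K('top')
def ray(u,v,z):
    r=T[:3,:3]@np.array([(u-cx)/f,(v-cy)/f,1]); s=(z-T[2,3])/r[2]; return (T[:3,3]+s*r)[:2]
A=lambda x,y:((x+.5)/4-.5+160,(y+.5)/4-.5+225); B=lambda x,y:((x+.5)/5-.5+290,(y+.5)/5-.5+170)
P=np.array([ray(*A(*p),.066) for p in [(361,275),(270,169),(161,259),(252,370)]]); print('raw',P.round(4).tolist(),'cross',ray(*A(262,268),.066))
# square fit: order wide, narrow, mid1, mid2 around
c=P.mean(0); z=(P-c)@[1,1j]; k=np.array([1,1j,-1,-1j]); a=max((np.vdot(k,z),np.vdot(k.conj(),z)),key=abs)
s=k if abs(np.vdot(k,z))>abs(np.vdot(k.conj(),z)) else k.conj(); ph=np.angle(np.vdot(s,z)); q=s*np.exp(1j*ph)*.075/np.sqrt(2)
print('side',abs(np.vdot(s,z))/4*np.sqrt(2)); F=c+np.c_[q.real,q.imag]; print('fit',F.round(4).tolist(),'c',c); e=F[1]-F[0]; print('edge ang',np.degrees(np.arctan2(e[1],e[0])))
for n,p,h in [('amber',(446,70),.112),('yellow',(555,230),.082),('red',(378,383),.082),('oil',(72,350),.052),('fa',(241,206),.07),('fb',(200,531),.05)]: print(n,ray(*B(*p),h).round(4))
# side camera: cross-check with cap top depth pixels
W=world('side',np.load('pics/side0.npy'))
for n,u,v,h in [('amber',414,238,.112),('yellow',415,280,.082),('red',362,279,.082),('oil',317,244,.052)]:
    w=W[v-14:v+15,u-14:u+15].reshape(-1,3); t=w[abs(w[:,2]-h)<.006]; print(n,len(t),t.mean(0).round(4),((t.min(0)+t.max(0))/2).round(4))
from scipy.spatial.transform import Rotation as R
print(R.from_quat(get_state()['eef_rot']).as_matrix().round(3))
```

```text
raw [[0.4116, 0.2238], [0.4662, 0.2743], [0.4173, 0.3297], [0.3605, 0.2789]] cross [0.41389661 0.27614611]
side 0.07490493277525553
fit [[0.4113, 0.2237], [0.4669, 0.2741], [0.4165, 0.3296], [0.3609, 0.2793]] c [0.41390135 0.27667571]
edge ang 42.21147797966294
amber [ 0.6438 -0.0399]
yellow [ 0.583  -0.0903]
red [ 0.5161 -0.0165]
oil [0.5303 0.1133]
fa [0.5921 0.0422]
fb [0.4536 0.0561]
amber 228 [ 0.6406 -0.0406  0.1126] [ 0.6427 -0.0395  0.1111]
yellow 171 [ 0.5806 -0.0903  0.0822] [ 0.5809 -0.0901  0.0813]
red 164 [ 0.5135 -0.0175  0.0825] [ 0.5143 -0.0168  0.0816]
oil 64 [0.528  0.1141 0.0521] [0.5276 0.1156 0.0516]
[[-0.946  0.324 -0.   ]
 [ 0.324  0.946 -0.002]
 [-0.    -0.002 -1.   ]]
```

step_arm --motion '[{"dx": -0.5, "dy": -0.29, "wz": -0.045}, {"dx": -0.98, "dy": -0.58, "wz": -0.09}, {"dx": -0.98, "dy": -0.58, "wz": -0.105}, {"dx": -0.98, "dy": -0.58, "wz": -0.105, "claw": 50}]' --force 15

```text
$.motion[0]: bad value
```

Run:
```python
from h import *
from scipy.spatial.transform import Rotation as R
W=world('top',np.load('pics/top0.npy'))
for u,v in [(222,180),(300,138),(380,97),(240,205),(369,138),(362,143)]: print((u,v),W[v,u].round(3))
s=get_state(); print(R.from_quat(s['eef_rot']).as_matrix().round(4), s['tool_pos'],s['q'].round(2))
```

```text
(222, 180) [0.607 0.254 0.268]
(300, 138) [0.687 0.119 0.265]
(380, 97) [ 0.764 -0.022  0.271]
(240, 205) [0.605 0.257 0.037]
(369, 138) [ 0.769 -0.026  0.027]
(362, 143) [ 0.757 -0.011  0.024]
[[-9.461e-01  3.237e-01 -4.000e-04]
 [ 3.237e-01  9.461e-01 -1.600e-03]
 [-1.000e-04 -1.700e-03 -1.000e+00]] [0.20226427 0.59076692 0.23798995] [-1.21  0.69 -0.19  1.57  0.16  0.9  -0.22]
```

step_arm --motion '[{"dx": -0.5, "dy": -0.29, "dz": 0, "wx": 0, "wy": 0, "wz": -0.045, "claw": 88}, {"dx": -0.98, "dy": -0.58, "dz": 0, "wx": 0, "wy": 0, "wz": -0.09, "claw": 88}, {"dx": -0.98, "dy": -0.58, "dz": 0, "wx": 0, "wy": 0, "wz": -0.105, "claw": 60}, {"dx": -0.98, "dy": -0.58, "dz": 0, "wx": 0, "wy": 0, "wz": -0.105, "claw": 50}]' --force 15

```text
clock: 0.5
tool_pos: [0.2629, 0.5207, 0.2384]
eef_rot: [0.001, 1.0, -0.0, -0.0]
contact_force: [-0.5, 0.0, -0.5]
opening: 0.844
finger_force: 0.0
```

step_arm --motion '[{"dx": -0.33, "dy": -0.5, "dz": 0, "wx": 0, "wy": 0, "wz": 0, "claw": 50}, {"dx": -0.66, "dy": -1, "dz": 0, "wx": 0, "wy": 0, "wz": 0, "claw": 50}]'

```text
clock: 0.7
tool_pos: [0.3127, 0.4436, 0.2385]
eef_rot: [-0.002, 1.0, 0.001, -0.001]
contact_force: [1.7, -0.4, -1.0]
opening: 0.658
finger_force: 0.0
```

step_arm --motion '[{"dx": -0.33, "dy": -0.5, "dz": 0, "wx": 0, "wy": 0, "wz": 0, "claw": 50}, {"dx": -0.66, "dy": -1, "dz": 0, "wx": 0, "wy": 0, "wz": 0, "claw": 50}]'

```text
clock: 0.9
tool_pos: [0.367, 0.3621, 0.2387]
eef_rot: [-0.001, 1.0, 0.001, -0.0]
contact_force: [1.5, 0.9, 0.3]
opening: 0.569
finger_force: 0.0
```

step_arm --motion '[{"dx": -0.33, "dy": -0.5, "dz": 0, "wx": 0, "wy": 0, "wz": 0, "claw": 50}, {"dx": -0.66, "dy": -1, "dz": 0, "wx": 0, "wy": 0, "wz": 0, "claw": 50}]'

```text
clock: 1.1
tool_pos: [0.4202, 0.2822, 0.2388]
eef_rot: [-0.001, 1.0, 0.001, -0.0]
contact_force: [0.4, 0.9, -0.3]
opening: 0.57
finger_force: 0.0
```

step_arm --motion '[{"dx": -0.33, "dy": -0.5, "dz": 0, "wx": 0, "wy": 0, "wz": 0, "claw": 50}, {"dx": -0.66, "dy": -1, "dz": 0, "wx": 0, "wy": 0, "wz": 0, "claw": 50}]'

```text
clock: 1.3
tool_pos: [0.4733, 0.2022, 0.2388]
eef_rot: [-0.001, 1.0, 0.001, 0.0]
contact_force: [0.3, 0.9, -0.3]
opening: 0.568
finger_force: 0.0
```

step_arm --motion '[{"dx": -0.33, "dy": -0.5, "dz": 0, "wx": 0, "wy": 0, "wz": 0, "claw": 50}, {"dx": -0.66, "dy": -1, "dz": 0, "wx": 0, "wy": 0, "wz": 0, "claw": 50}, {"dx": -0.66, "dy": -1, "dz": 0, "wx": 0, "wy": 0, "wz": 0, "claw": 50}]'

```text
clock: 1.6
tool_pos: [0.5293, 0.1154, 0.2381]
eef_rot: [0.006, 1.0, -0.002, 0.001]
contact_force: [-0.2, 0.0, -0.7]
opening: 0.567
finger_force: 0.0
```

step_arm --motion '[{"dx": 0, "dy": 0, "dz": 0.5, "wx": 0, "wy": 0, "wz": 0, "claw": 50}, {"dx": 0, "dy": 0, "dz": 1, "wx": 0, "wy": 0, "wz": 0, "claw": 50}]'

```text
clock: 1.8
tool_pos: [0.5268, 0.1241, 0.1586]
eef_rot: [0.0, 1.0, 0.001, 0.002]
contact_force: [0.6, 0.0, -0.3]
opening: 0.568
finger_force: 0.0
```

step_arm --motion '[{"dx": 0, "dy": 0, "dz": 0.5, "wx": 0, "wy": 0, "wz": 0, "claw": 50}, {"dx": 0, "dy": 0, "dz": 0.9, "wx": 0, "wy": 0, "wz": 0, "claw": 50}, {"dx": 0, "dy": 0, "dz": 0.9, "wx": 0, "wy": 0, "wz": 0, "claw": 50}]'

```text
clock: 2.1
tool_pos: [0.5226, 0.1234, 0.0832]
eef_rot: [-0.001, 1.0, -0.001, -0.004]
contact_force: [-1.8, -0.4, 0.1]
opening: 0.567
finger_force: 0.0
```

Run:
```python
from h import *
snap('side','s1')
im=cv2.imread('pics/s1.png'); cv2.imwrite('pics/s1c.png',cv2.resize(im[140:340,220:480],None,fx=3,fy=3,interpolation=cv2.INTER_CUBIC))
s=get_state();print(s['tool_pos'],s['eef_rot'].round(4))
```

```text
[0.52410593 0.12357228 0.08537669] [-9.0e-04  1.0e+00 -2.0e-04 -1.9e-03]
```

View pics/s1c.png

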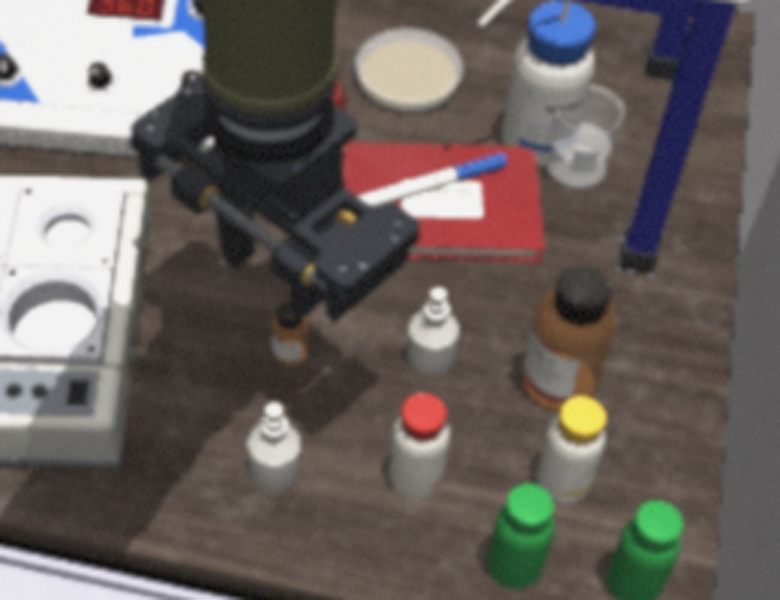

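The crop shows the gripper over the oil bottle at crop (290,335), which is slightly off-centre because the arm is still settling. I'll shift and let it settle before going down.

step_arm --motion '[{"dx": -0.06, "dy": -0.11, "dz": 0, "wx": 0, "wy": 0, "wz": 0, "claw": 50}, {"dx": -0.06, "dy": -0.11, "dz": 0, "wx": 0, "wy": 0, "wz": 0, "claw": 50}, {"dx": -0.06, "dy": -0.11, "dz": 0, "wx": 0, "wy": 0, "wz": 0, "claw": 50}, {"dx": -0.06, "dy": -0.11, "dz": 0, "wx": 0, "wy": 0, "wz": 0, "claw": 50}, {"dx": -0.06, "dy": -0.11, "dz": 0, "wx": 0, "wy": 0, "wz": 0, "claw": 50}]'

```text
clock: 2.65
tool_pos: [0.5306, 0.1135, 0.0873]
eef_rot: [-0.0, 1.0, 0.0, 0.0]
contact_force: [0.3, -0.6, -0.2]
opening: 0.566
finger_force: 0.0
```

step_arm --motion '[{"dx": 0.02, "dy": 0.01, "dz": 0.2, "wx": 0, "wy": 0, "wz": 0, "claw": 50}, {"dx": 0.02, "dy": 0.01, "dz": 0.4, "wx": 0, "wy": 0, "wz": 0, "claw": 50}, {"dx": 0.02, "dy": 0.01, "dz": 0.6, "wx": 0, "wy": 0, "wz": 0, "claw": 50}, {"dx": 0.02, "dy": 0.01, "dz": 0.75, "wx": 0, "wy": 0, "wz": 0, "claw": 50}, {"dx": 0.02, "dy": 0.01, "dz": 0.83, "wx": 0, "wy": 0, "wz": 0, "claw": 50}, {"dx": 0.02, "dy": 0.01, "dz": 0.83, "wx": 0, "wy": 0, "wz": 0, "claw": 50}, {"dx": 0.02, "dy": 0.01, "dz": 0.83, "wx": 0, "wy": 0, "wz": 0, "claw": 50}]'

```text
clock: 3.35
tool_pos: [0.529, 0.1142, 0.0206]
eef_rot: [-0.0, 1.0, 0.0, 0.0]
contact_force: [0.1, 0.1, 0.6]
opening: 0.562
finger_force: 0.0
```

step_arm --motion '[{"dx": 0, "dy": 0, "dz": 0, "wx": 0, "wy": 0, "wz": 0, "claw": 30}, {"dx": 0, "dy": 0, "dz": 0, "wx": 0, "wy": 0, "wz": 0, "claw": 26}, {"dx": 0, "dy": 0, "dz": 0, "wx": 0, "wy": 0, "wz": 0, "claw": 20}, {"dx": 0, "dy": 0, "dz": 0, "wx": 0, "wy": 0, "wz": 0, "claw": 15}, {"dx": 0, "dy": 0, "dz": 0, "wx": 0, "wy": 0, "wz": 0, "claw": 15}, {"dx": 0, "dy": 0, "dz": 0, "wx": 0, "wy": 0, "wz": 0, "claw": 15}]'

```text
clock: 3.95
tool_pos: [0.5291, 0.1142, 0.0206]
eef_rot: [-0.0, 1.0, 0.0, 0.0]
contact_force: [-0.2, 0.0, 2.7]
opening: 0.285
finger_force: 15.0
```

step_arm --motion '[{"dx": 0, "dy": 0, "dz": -0.2, "wx": 0, "wy": 0, "wz": 0, "claw": 15}, {"dx": 0, "dy": 0, "dz": -0.5, "wx": 0, "wy": 0, "wz": 0, "claw": 15}, {"dx": 0, "dy": 0, "dz": -0.8, "wx": 0, "wy": 0, "wz": 0, "claw": 15}, {"dx": 0, "dy": 0, "dz": -1, "wx": 0, "wy": 0, "wz": 0, "claw": 15}]'

```text
clock: 4.35
tool_pos: [0.5289, 0.1141, 0.1015]
eef_rot: [0.0, 1.0, 0.0, 0.0]
contact_force: [-0.4, 0.0, -1.2]
opening: 0.282
finger_force: 15.0
```

step_arm --motion '[{"dx": 0.1, "dy": 0.25, "dz": -0.25, "wx": 0, "wy": 0, "wz": 0, "claw": 15}, {"dx": 0.2, "dy": 0.5, "dz": -0.25, "wx": 0, "wy": 0, "wz": 0, "claw": 15}, {"dx": 0.3, "dy": 0.75, "dz": -0.25, "wx": 0, "wy": 0, "wz": 0, "claw": 15}, {"dx": 0.39, "dy": 1, "dz": -0.25, "wx": 0, "wy": 0, "wz": 0, "claw": 15}]'

```text
clock: 4.75
tool_pos: [0.4969, 0.1946, 0.1203]
eef_rot: [0.0, 1.0, -0.0, -0.0]
contact_force: [0.1, -0.4, -1.0]
opening: 0.281
finger_force: 15.0
```

step_arm --motion '[{"dx": 0.1, "dy": 0.25, "dz": 0, "wx": 0, "wy": 0, "wz": 0, "claw": 15}, {"dx": 0.2, "dy": 0.5, "dz": 0, "wx": 0, "wy": 0, "wz": 0, "claw": 15}, {"dx": 0.3, "dy": 0.75, "dz": 0, "wx": 0, "wy": 0, "wz": 0, "claw": 15}, {"dx": 0.39, "dy": 1, "dz": 0, "wx": 0, "wy": 0, "wz": 0, "claw": 15}, {"dx": 0.39, "dy": 1, "dz": 0, "wx": 0, "wy": 0, "wz": 0, "claw": 15}, {"dx": 0.39, "dy": 1, "dz": 0, "wx": 0, "wy": 0, "wz": 0, "claw": 15}, {"dx": 0.39, "dy": 1, "dz": 0, "wx": 0, "wy": 0, "wz": 0, "claw": 15}]'

```text
clock: 5.45
tool_pos: [0.4668, 0.2723, 0.1201]
eef_rot: [0.001, 1.0, -0.001, -0.0]
contact_force: [0.1, -0.5, -1.9]
opening: 0.28
finger_force: 15.0
```

Run:
```python
from h import *
snap('side','s2')
im=cv2.imread('pics/s2.png'); cv2.imwrite('pics/s2c.png',cv2.resize(im[140:300,140:340],None,fx=3.5,fy=3.5,interpolation=cv2.INTER_CUBIC))
s=get_state();print(s['tool_pos'],s['eef_rot'].round(4),s['opening'])
```

```text
[0.46686866 0.27232147 0.12014042] [ 1.e-03  1.e+00 -7.e-04 -1.e-04] 0.28419262152858304
```

View pics/s2c.png

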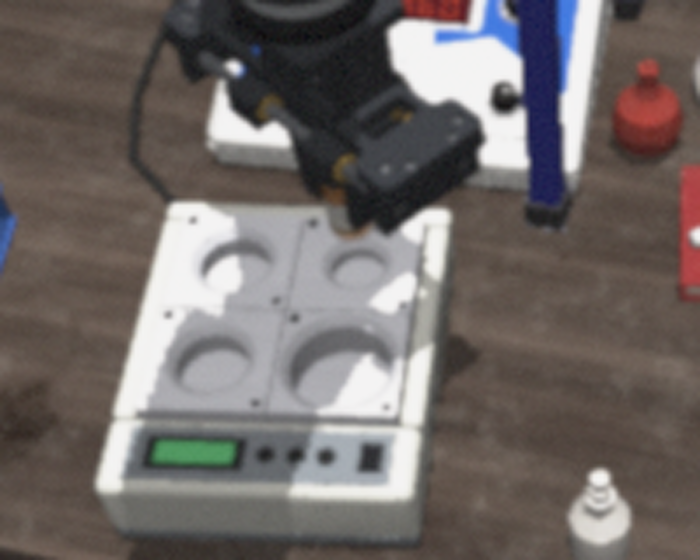

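The crop shows the bottle held upright above the narrow bore at crop (355,268). Lowering in small steps.

step_arm --motion '[{"dx": 0, "dy": 0.02, "dz": 0.1, "wx": 0, "wy": 0, "wz": 0, "claw": 15}, {"dx": 0, "dy": 0.02, "dz": 0.2, "wx": 0, "wy": 0, "wz": 0, "claw": 15}, {"dx": 0, "dy": 0.02, "dz": 0.3, "wx": 0, "wy": 0, "wz": 0, "claw": 15}, {"dx": 0, "dy": 0.02, "dz": 0.38, "wx": 0, "wy": 0, "wz": 0, "claw": 15}, {"dx": 0, "dy": 0.02, "dz": 0.44, "wx": 0, "wy": 0, "wz": 0, "claw": 15}, {"dx": 0, "dy": 0.02, "dz": 0.48, "wx": 0, "wy": 0, "wz": 0, "claw": 15}, {"dx": 0, "dy": 0.02, "dz": 0.48, "wx": 0, "wy": 0, "wz": 0, "claw": 15}]'

```text
clock: 6.2
tool_pos: [0.4661, 0.2756, 0.0815]
eef_rot: [-0.0, 1.0, -0.0, -0.0]
contact_force: [-1.3, -0.5, -0.5]
opening: 0.281
finger_force: 15.0
```

step_arm --motion '[{"dx": 0, "dy": 0, "dz": 0.04, "wx": 0, "wy": 0, "wz": 0, "claw": 15}, {"dx": 0, "dy": 0, "dz": 0.08, "wx": 0, "wy": 0, "wz": 0, "claw": 15}, {"dx": 0, "dy": 0, "dz": 0.11, "wx": 0, "wy": 0, "wz": 0, "claw": 15}, {"dx": 0, "dy": 0, "dz": 0.11, "wx": 0, "wy": 0, "wz": 0, "claw": 15}]'

```text
clock: 6.6
tool_pos: [0.4663, 0.2757, 0.0729]
eef_rot: [-0.0, 1.0, -0.0, -0.0]
contact_force: [0.5, 0.2, -0.2]
opening: 0.28
finger_force: 15.0
```

step_arm --motion '[{"dx": 0, "dy": 0, "dz": 0, "wx": 0, "wy": 0, "wz": 0, "claw": 28}, {"dx": 0, "dy": 0, "dz": 0, "wx": 0, "wy": 0, "wz": 0, "claw": 34}, {"dx": 0, "dy": 0, "dz": 0, "wx": 0, "wy": 0, "wz": 0, "claw": 40}, {"dx": 0, "dy": 0, "dz": 0, "wx": 0, "wy": 0, "wz": 0, "claw": 44}, {"dx": 0, "dy": 0, "dz": 0, "wx": 0, "wy": 0, "wz": 0, "claw": 44}]'

```text
clock: 7.1
tool_pos: [0.4664, 0.2757, 0.0732]
eef_rot: [-0.0, 1.0, 0.0, 0.0]
contact_force: [0.0, -0.4, 0.7]
opening: 0.5
finger_force: 0.0
```

step_arm --motion '[{"dx": 0, "dy": 0, "dz": -0.3, "wx": 0, "wy": 0, "wz": 0, "claw": 44}, {"dx": 0, "dy": 0, "dz": -0.7, "wx": 0, "wy": 0, "wz": 0, "claw": 44}, {"dx": 0, "dy": 0, "dz": -1, "wx": 0, "wy": 0, "wz": 0, "claw": 58}]'

```text
clock: 7.4
tool_pos: [0.4665, 0.2758, 0.1545]
eef_rot: [-0.0, 1.0, 0.0, 0.0]
contact_force: [-0.7, 0.6, 0.8]
opening: 0.57
finger_force: 0.0
```

step_arm --motion '[{"dx": -0.07, "dy": -0.45, "dz": 0, "wx": 0, "wy": 0, "wz": 0, "claw": 58}, {"dx": -0.15, "dy": -0.91, "dz": 0, "wx": 0, "wy": 0, "wz": 0, "claw": 58}]'

```text
clock: 7.6
tool_pos: [0.4788, 0.2036, 0.1542]
eef_rot: [-0.002, 1.0, 0.001, 0.001]
contact_force: [0.4, 0.5, -0.4]
opening: 0.654
finger_force: 0.0
```

step_arm --motion '[{"dx": -0.07, "dy": -0.45, "dz": 0, "wx": 0, "wy": 0, "wz": 0, "claw": 58}, {"dx": -0.15, "dy": -0.91, "dz": 0, "wx": 0, "wy": 0, "wz": 0, "claw": 58}]'

```text
clock: 7.8
tool_pos: [0.4904, 0.1288, 0.1533]
eef_rot: [-0.0, 1.0, 0.0, 0.0]
contact_force: [0.1, -0.1, -0.4]
opening: 0.657
finger_force: 0.0
```

step_arm --motion '[{"dx": -0.07, "dy": -0.45, "dz": 0, "wx": 0, "wy": 0, "wz": 0, "claw": 58}, {"dx": -0.15, "dy": -0.91, "dz": 0, "wx": 0, "wy": 0, "wz": 0, "claw": 58}]'

```text
clock: 8.0
tool_pos: [0.5024, 0.0559, 0.1532]
eef_rot: [-0.0, 1.0, 0.0, 0.0]
contact_force: [0.8, 0.1, -0.2]
opening: 0.655
finger_force: 0.0
```

step_arm --motion '[{"dx": -0.07, "dy": -0.45, "dz": 0, "wx": 0, "wy": 0, "wz": 0, "claw": 58}, {"dx": -0.15, "dy": -0.91, "dz": 0, "wx": 0, "wy": 0, "wz": 0, "claw": 58}, {"dx": -0.15, "dy": -0.91, "dz": 0, "wx": 0, "wy": 0, "wz": 0, "claw": 58}, {"dx": -0.15, "dy": -0.91, "dz": 0, "wx": 0, "wy": 0, "wz": 0, "claw": 58}, {"dx": -0.15, "dy": -0.91, "dz": 0, "wx": 0, "wy": 0, "wz": 0, "claw": 58}, {"dx": -0.15, "dy": -0.91, "dz": 0, "wx": 0, "wy": 0, "wz": 0, "claw": 58}]'

```text
clock: 8.6
tool_pos: [0.5143, -0.0138, 0.1532]
eef_rot: [-0.001, 1.0, 0.0, 0.0]
contact_force: [0.3, -0.2, -0.4]
opening: 0.657
finger_force: 0.0
```

Run:
```python
from h import *
snap('side','s3')
im=cv2.imread('pics/s3.png'); cv2.imwrite('pics/s3c.png',cv2.resize(im[170:360,165:465],None,fx=2.6,fy=2.6,interpolation=cv2.INTER_CUBIC))
s=get_state();print(s['tool_pos'],s['opening'])
```

```text
[ 0.51427843 -0.01393327  0.15317502] 0.6597601729786583
```

View pics/s3c.png

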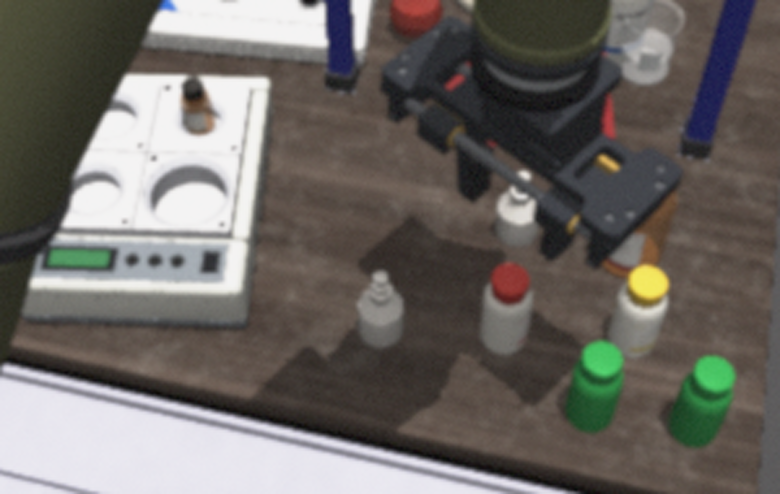

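The oil bottle stands upright in its bore (crop 197,105). The gripper is centred over the red-capped bottle (crop 508,310).

step_arm --motion '[{"dx": -0.01, "dy": -0.035, "dz": 0.4, "wx": 0, "wy": 0, "wz": 0, "claw": 58}, {"dx": -0.01, "dy": -0.035, "dz": 0.7, "wx": 0, "wy": 0, "wz": 0, "claw": 58}, {"dx": -0.01, "dy": -0.035, "dz": 0.8, "wx": 0, "wy": 0, "wz": 0, "claw": 58}, {"dx": -0.01, "dy": -0.035, "dz": 0.8, "wx": 0, "wy": 0, "wz": 0, "claw": 58}, {"dx": -0.01, "dy": -0.035, "dz": 0.8, "wx": 0, "wy": 0, "wz": 0, "claw": 58}]'

```text
clock: 9.15
tool_pos: [0.5157, -0.0177, 0.0898]
eef_rot: [-0.0, 1.0, 0.0, 0.0]
contact_force: [0.3, 0.2, -0.5]
opening: 0.657
finger_force: 0.0
```

step_arm --motion '[{"dx": 0, "dy": 0, "dz": 0.2, "wx": 0, "wy": 0, "wz": 0, "claw": 58}, {"dx": 0, "dy": 0, "dz": 0.4, "wx": 0, "wy": 0, "wz": 0, "claw": 58}, {"dx": 0, "dy": 0, "dz": 0.6, "wx": 0, "wy": 0, "wz": 0, "claw": 58}, {"dx": 0, "dy": 0, "dz": 0.72, "wx": 0, "wy": 0, "wz": 0, "claw": 58}, {"dx": 0, "dy": 0, "dz": 0.77, "wx": 0, "wy": 0, "wz": 0, "claw": 58}, {"dx": 0, "dy": 0, "dz": 0.77, "wx": 0, "wy": 0, "wz": 0, "claw": 58}]'

```text
clock: 9.75
tool_pos: [0.5154, -0.0182, 0.0277]
eef_rot: [-0.0, 1.0, 0.0, 0.0]
contact_force: [-0.9, -0.4, -0.2]
opening: 0.654
finger_force: 0.0
```

step_arm --motion '[{"dx": 0, "dy": 0, "dz": 0, "wx": 0, "wy": 0, "wz": 0, "claw": 40}, {"dx": 0, "dy": 0, "dz": 0, "wx": 0, "wy": 0, "wz": 0, "claw": 36}, {"dx": 0, "dy": 0, "dz": 0, "wx": 0, "wy": 0, "wz": 0, "claw": 30}, {"dx": 0, "dy": 0, "dz": 0, "wx": 0, "wy": 0, "wz": 0, "claw": 25}, {"dx": 0, "dy": 0, "dz": 0, "wx": 0, "wy": 0, "wz": 0, "claw": 25}, {"dx": 0, "dy": 0, "dz": 0, "wx": 0, "wy": 0, "wz": 0, "claw": 25}]' --force 18

```text
clock: 10.35
tool_pos: [0.5155, -0.0181, 0.0279]
eef_rot: [-0.0, 1.0, 0.0, 0.0]
contact_force: [-0.9, 0.9, 5.2]
opening: 0.396
finger_force: 17.9
```

step_arm --motion '[{"dx": 0, "dy": 0, "dz": -0.2, "wx": 0, "wy": 0, "wz": 0, "claw": 25}, {"dx": 0, "dy": 0, "dz": -0.5, "wx": 0, "wy": 0, "wz": 0, "claw": 25}, {"dx": 0, "dy": 0, "dz": -0.8, "wx": 0, "wy": 0, "wz": 0, "claw": 25}, {"dx": 0, "dy": 0, "dz": -1, "wx": 0, "wy": 0, "wz": 0, "claw": 25}]'

```text
clock: 10.75
tool_pos: [0.5152, -0.0186, 0.1085]
eef_rot: [0.0, 1.0, -0.0, 0.0]
contact_force: [0.1, 0.3, -1.1]
opening: 0.397
finger_force: 17.9
```

step_arm --motion '[{"dx": 0, "dy": 0, "dz": -0.3, "wx": 0, "wy": 0, "wz": 0, "claw": 25}, {"dx": 0, "dy": 0.1, "dz": -0.65, "wx": 0, "wy": 0, "wz": 0, "claw": 25}, {"dx": 0.1, "dy": 0.4, "dz": -0.65, "wx": 0, "wy": 0, "wz": 0, "claw": 25}, {"dx": 0.25, "dy": 0.87, "dz": -0.65, "wx": 0, "wy": 0, "wz": 0, "claw": 25}]'

```text
clock: 11.15
tool_pos: [0.4959, 0.0491, 0.16]
eef_rot: [0.003, 1.0, -0.001, 0.001]
contact_force: [0.0, 1.1, -1.4]
opening: 0.399
finger_force: 17.9
```

step_arm --motion '[{"dx": 0.08, "dy": 0.3, "dz": 0, "wx": 0, "wy": 0, "wz": 0, "claw": 25}, {"dx": 0.16, "dy": 0.6, "dz": 0, "wx": 0, "wy": 0, "wz": 0, "claw": 25}, {"dx": 0.25, "dy": 0.87, "dz": 0, "wx": 0, "wy": 0, "wz": 0, "claw": 25}]'

```text
clock: 11.45
tool_pos: [0.4745, 0.1219, 0.1592]
eef_rot: [-0.0, 1.0, -0.0, -0.0]
contact_force: [0.5, -0.0, -1.0]
opening: 0.395
finger_force: 17.9
```

step_arm --motion '[{"dx": 0.08, "dy": 0.3, "dz": 0, "wx": 0, "wy": 0, "wz": 0, "claw": 25}, {"dx": 0.16, "dy": 0.6, "dz": 0, "wx": 0, "wy": 0, "wz": 0, "claw": 25}, {"dx": 0.25, "dy": 0.87, "dz": 0, "wx": 0, "wy": 0, "wz": 0, "claw": 25}]'

```text
clock: 11.75
tool_pos: [0.4546, 0.1914, 0.1592]
eef_rot: [-0.0, 1.0, -0.0, -0.0]
contact_force: [1.0, 0.6, -1.4]
opening: 0.397
finger_force: 17.9
```

step_arm --motion '[{"dx": 0.08, "dy": 0.3, "dz": 0, "wx": 0, "wy": 0, "wz": 0, "claw": 25}, {"dx": 0.16, "dy": 0.6, "dz": 0, "wx": 0, "wy": 0, "wz": 0, "claw": 25}, {"dx": 0.25, "dy": 0.87, "dz": 0, "wx": 0, "wy": 0, "wz": 0, "claw": 25}]'

```text
clock: 12.05
tool_pos: [0.4346, 0.2609, 0.1592]
eef_rot: [-0.0, 1.0, -0.0, -0.0]
contact_force: [0.3, 0.6, -2.0]
opening: 0.397
finger_force: 17.9
```

step_arm --motion '[{"dx": 0.08, "dy": 0.3, "dz": 0, "wx": 0, "wy": 0, "wz": 0, "claw": 25}, {"dx": 0.16, "dy": 0.6, "dz": 0, "wx": 0, "wy": 0, "wz": 0, "claw": 25}, {"dx": 0.25, "dy": 0.87, "dz": 0, "wx": 0, "wy": 0, "wz": 0, "claw": 25}, {"dx": 0.25, "dy": 0.87, "dz": 0, "wx": 0, "wy": 0, "wz": 0, "claw": 25}, {"dx": 0.25, "dy": 0.87, "dz": 0, "wx": 0, "wy": 0, "wz": 0, "claw": 25}, {"dx": 0.25, "dy": 0.87, "dz": 0, "wx": 0, "wy": 0, "wz": 0, "claw": 25}, {"dx": 0.25, "dy": 0.87, "dz": 0, "wx": 0, "wy": 0, "wz": 0, "claw": 25}]'

```text
clock: 12.75
tool_pos: [0.4157, 0.328, 0.1594]
eef_rot: [0.001, 1.0, -0.001, -0.0]
contact_force: [0.3, 0.3, -1.0]
opening: 0.402
finger_force: 17.9
```

step_arm --motion '[{"dx": 0, "dy": 0, "dz": 0.2, "wx": 0, "wy": 0, "wz": 0, "claw": 25}, {"dx": 0, "dy": 0, "dz": 0.45, "wx": 0, "wy": 0, "wz": 0, "claw": 25}, {"dx": 0, "dy": 0, "dz": 0.65, "wx": 0, "wy": 0, "wz": 0, "claw": 25}, {"dx": 0, "dy": 0, "dz": 0.75, "wx": 0, "wy": 0, "wz": 0, "claw": 25}, {"dx": 0, "dy": 0, "dz": 0.81, "wx": 0, "wy": 0, "wz": 0, "claw": 25}, {"dx": 0, "dy": 0, "dz": 0.86, "wx": 0, "wy": 0, "wz": 0, "claw": 25}, {"dx": 0, "dy": 0, "dz": 0.86, "wx": 0, "wy": 0, "wz": 0, "claw": 25}]'

```text
clock: 13.45
tool_pos: [0.4153, 0.3296, 0.0907]
eef_rot: [0.0, 1.0, 0.0, 0.0]
contact_force: [-0.5, 0.1, -1.1]
opening: 0.398
finger_force: 17.9
```

step_arm --motion '[{"dx": -0.01, "dy": 0, "dz": 0.06, "wx": 0, "wy": 0, "wz": 0, "claw": 25}, {"dx": -0.01, "dy": 0, "dz": 0.12, "wx": 0, "wy": 0, "wz": 0, "claw": 25}, {"dx": -0.01, "dy": 0, "dz": 0.17, "wx": 0, "wy": 0, "wz": 0, "claw": 25}, {"dx": -0.01, "dy": 0, "dz": 0.2, "wx": 0, "wy": 0, "wz": 0, "claw": 25}, {"dx": -0.01, "dy": 0, "dz": 0.2, "wx": 0, "wy": 0, "wz": 0, "claw": 25}]'

```text
clock: 13.95
tool_pos: [0.4158, 0.3296, 0.0743]
eef_rot: [-0.0, 1.0, -0.0, -0.0]
contact_force: [0.9, -0.4, -1.8]
opening: 0.398
finger_force: 17.9
```

step_arm --motion '[{"dx": 0, "dy": 0, "dz": 0, "wx": 0, "wy": 0, "wz": 0, "claw": 38}, {"dx": 0, "dy": 0, "dz": 0, "wx": 0, "wy": 0, "wz": 0, "claw": 44}, {"dx": 0, "dy": 0, "dz": 0, "wx": 0, "wy": 0, "wz": 0, "claw": 50}, {"dx": 0, "dy": 0, "dz": 0, "wx": 0, "wy": 0, "wz": 0, "claw": 54}, {"dx": 0, "dy": 0, "dz": 0, "wx": 0, "wy": 0, "wz": 0, "claw": 54}]'

```text
clock: 14.45
tool_pos: [0.416, 0.3297, 0.0748]
eef_rot: [-0.0, 1.0, 0.0, 0.0]
contact_force: [-0.3, -1.8, -0.1]
opening: 0.613
finger_force: 0.0
```

step_arm --motion '[{"dx": 0, "dy": 0, "dz": -0.3, "wx": 0, "wy": 0, "wz": 0, "claw": 54}, {"dx": 0, "dy": 0, "dz": -0.7, "wx": 0, "wy": 0, "wz": 0, "claw": 54}, {"dx": 0, "dy": 0, "dz": -1, "wx": 0, "wy": 0, "wz": 0, "claw": 58}]'

```text
clock: 14.75
tool_pos: [0.4161, 0.3298, 0.1561]
eef_rot: [-0.0, 1.0, 0.0, 0.0]
contact_force: [-0.2, 0.3, -0.4]
opening: 0.651
finger_force: 0.0
```

step_arm --motion '[{"dx": -0.17, "dy": -0.44, "dz": 0, "wx": 0, "wy": 0, "wz": 0, "claw": 58}, {"dx": -0.345, "dy": -0.875, "dz": 0, "wx": 0, "wy": 0, "wz": 0, "claw": 58}]'

```text
clock: 14.95
tool_pos: [0.4439, 0.2603, 0.1558]
eef_rot: [-0.002, 1.0, 0.001, 0.001]
contact_force: [0.8, 0.0, -0.6]
opening: 0.66
finger_force: 0.0
```

step_arm --motion '[{"dx": -0.17, "dy": -0.44, "dz": 0, "wx": 0, "wy": 0, "wz": 0, "claw": 58}, {"dx": -0.345, "dy": -0.875, "dz": 0, "wx": 0, "wy": 0, "wz": 0, "claw": 58}]'

```text
clock: 15.15
tool_pos: [0.4715, 0.1883, 0.1549]
eef_rot: [-0.0, 1.0, -0.0, 0.0]
contact_force: [0.1, 0.8, 0.1]
opening: 0.656
finger_force: 0.0
```

step_arm --motion '[{"dx": -0.17, "dy": -0.44, "dz": 0, "wx": 0, "wy": 0, "wz": 0, "claw": 58}, {"dx": -0.345, "dy": -0.875, "dz": 0, "wx": 0, "wy": 0, "wz": 0, "claw": 58}]'

```text
clock: 15.35
tool_pos: [0.4991, 0.1181, 0.1548]
eef_rot: [-0.0, 1.0, -0.0, 0.0]
contact_force: [1.3, 0.2, 0.1]
opening: 0.658
finger_force: 0.0
```

step_arm --motion '[{"dx": -0.17, "dy": -0.44, "dz": 0, "wx": 0, "wy": 0, "wz": 0, "claw": 58}, {"dx": -0.345, "dy": -0.875, "dz": 0, "wx": 0, "wy": 0, "wz": 0, "claw": 58}]'

```text
clock: 15.55
tool_pos: [0.5267, 0.0481, 0.1548]
eef_rot: [-0.0, 1.0, -0.0, -0.0]
contact_force: [0.9, 0.3, -0.3]
opening: 0.661
finger_force: 0.0
```

step_arm --motion '[{"dx": -0.17, "dy": -0.44, "dz": 0, "wx": 0, "wy": 0, "wz": 0, "claw": 58}, {"dx": -0.345, "dy": -0.875, "dz": 0, "wx": 0, "wy": 0, "wz": 0, "claw": 58}]'

```text
clock: 15.75
tool_pos: [0.5543, -0.022, 0.1548]
eef_rot: [0.0, 1.0, 0.0, -0.0]
contact_force: [0.2, -0.5, 0.7]
opening: 0.658
finger_force: 0.0
```

step_arm --motion '[{"dx": -0.17, "dy": -0.44, "dz": 0, "wx": 0, "wy": 0, "wz": 0, "claw": 58}, {"dx": -0.345, "dy": -0.875, "dz": 0, "wx": 0, "wy": 0, "wz": 0, "claw": 58}, {"dx": -0.345, "dy": -0.875, "dz": 0, "wx": 0, "wy": 0, "wz": 0, "claw": 58}, {"dx": -0.345, "dy": -0.875, "dz": 0, "wx": 0, "wy": 0, "wz": 0, "claw": 58}, {"dx": -0.345, "dy": -0.875, "dz": 0, "wx": 0, "wy": 0, "wz": 0, "claw": 58}, {"dx": -0.345, "dy": -0.875, "dz": 0, "wx": 0, "wy": 0, "wz": 0, "claw": 58}, {"dx": -0.345, "dy": -0.875, "dz": 0, "wx": 0, "wy": 0, "wz": 0, "claw": 58}]'

```text
clock: 16.45
tool_pos: [0.5814, -0.0889, 0.1548]
eef_rot: [-0.001, 1.0, 0.0, -0.0]
contact_force: [0.1, 0.6, 0.3]
opening: 0.659
finger_force: 0.0
```

Run:
```python
from h import *
snap('side','s4')
im=cv2.imread('pics/s4.png'); cv2.imwrite('pics/s4c.png',cv2.resize(im[170:360,165:465],None,fx=2.6,fy=2.6,interpolation=cv2.INTER_CUBIC))
s=get_state();print(s['tool_pos'],s['opening'])
```

```text
[ 0.58147287 -0.0891713   0.15480957] 0.659578228138157
```

View pics/s4c.png

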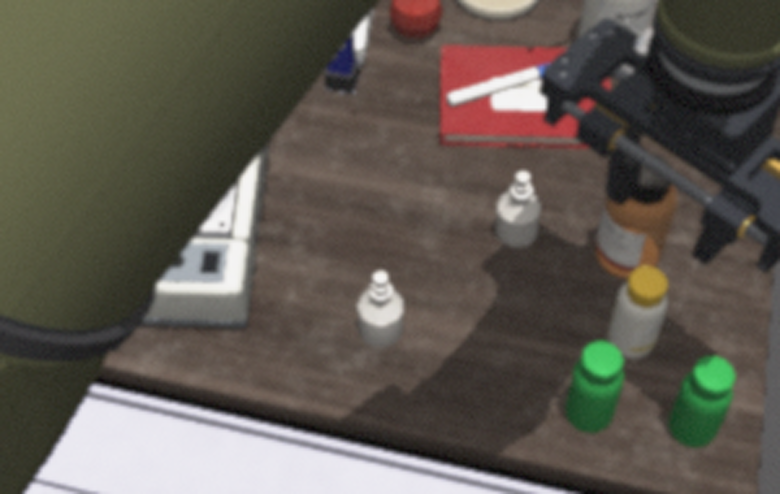

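The gripper is above the yellow-capped bottle (crop 637,310), but amber's cap is close to the gripper body. I'll yaw 15° before descending to widen that gap.

step_arm --motion '[{"dx": 0, "dy": 0, "dz": 0.2, "wx": 0, "wy": 0, "wz": -0.04, "claw": 58}, {"dx": 0, "dy": 0, "dz": 0.3, "wx": 0, "wy": 0, "wz": -0.083, "claw": 58}, {"dx": 0, "dy": 0, "dz": 0.6, "wx": 0, "wy": 0, "wz": -0.083, "claw": 58}, {"dx": 0, "dy": 0, "dz": 0.8, "wx": 0, "wy": 0, "wz": -0.083, "claw": 58}, {"dx": 0, "dy": 0, "dz": 0.8, "wx": 0, "wy": 0, "wz": -0.083, "claw": 58}, {"dx": 0, "dy": 0, "dz": 0.8, "wx": 0, "wy": 0, "wz": -0.083, "claw": 58}]'

```text
clock: 17.1
tool_pos: [0.5817, -0.0899, 0.0909]
eef_rot: [-0.13, 0.991, 0.0, -0.0]
contact_force: [0.8, -0.1, -0.2]
opening: 0.657
finger_force: 0.0
```

step_arm --motion '[{"dx": 0, "dy": 0, "dz": 0.2, "wx": 0, "wy": 0, "wz": 0, "claw": 58}, {"dx": 0, "dy": 0, "dz": 0.4, "wx": 0, "wy": 0, "wz": 0, "claw": 58}, {"dx": 0, "dy": 0, "dz": 0.6, "wx": 0, "wy": 0, "wz": 0, "claw": 58}, {"dx": 0, "dy": 0, "dz": 0.74, "wx": 0, "wy": 0, "wz": 0, "claw": 58}, {"dx": 0, "dy": 0, "dz": 0.8, "wx": 0, "wy": 0, "wz": 0, "claw": 58}, {"dx": 0, "dy": 0, "dz": 0.8, "wx": 0, "wy": 0, "wz": 0, "claw": 58}]'

```text
clock: 17.7
tool_pos: [0.5817, -0.0902, 0.0267]
eef_rot: [-0.13, 0.991, 0.0, -0.0]
contact_force: [0.5, 0.3, 0.3]
opening: 0.66
finger_force: 0.0
```

step_arm --motion '[{"dx": 0, "dy": 0, "dz": 0, "wx": 0, "wy": 0, "wz": 0, "claw": 40}, {"dx": 0, "dy": 0, "dz": 0, "wx": 0, "wy": 0, "wz": 0, "claw": 36}, {"dx": 0, "dy": 0, "dz": 0, "wx": 0, "wy": 0, "wz": 0, "claw": 30}, {"dx": 0, "dy": 0, "dz": 0, "wx": 0, "wy": 0, "wz": 0, "claw": 25}, {"dx": 0, "dy": 0, "dz": 0, "wx": 0, "wy": 0, "wz": 0, "claw": 25}, {"dx": 0, "dy": 0, "dz": 0, "wx": 0, "wy": 0, "wz": 0, "claw": 25}]' --force 18

```text
clock: 18.3
tool_pos: [0.582, -0.0904, 0.0272]
eef_rot: [-0.13, 0.992, -0.0, 0.0]
contact_force: [-0.9, -0.0, 5.2]
opening: 0.389
finger_force: 18.0
```

step_arm --motion '[{"dx": 0, "dy": 0, "dz": -0.2, "wx": 0, "wy": 0, "wz": 0, "claw": 25}, {"dx": 0, "dy": 0, "dz": -0.5, "wx": 0, "wy": 0, "wz": 0, "claw": 25}, {"dx": 0, "dy": 0, "dz": -0.8, "wx": 0, "wy": 0, "wz": 0, "claw": 25}, {"dx": 0, "dy": 0, "dz": -1, "wx": 0, "wy": 0, "wz": 0, "claw": 25}]'

```text
clock: 18.7
tool_pos: [0.5819, -0.0902, 0.1089]
eef_rot: [-0.13, 0.991, 0.0, 0.001]
contact_force: [0.2, 0.5, -1.2]
opening: 0.4
finger_force: 18.0
```

step_arm --motion '[{"dx": 0, "dy": 0, "dz": -0.3, "wx": 0, "wy": 0, "wz": 0, "claw": 25}, {"dx": 0, "dy": 0, "dz": -0.66, "wx": 0, "wy": 0, "wz": 0.04, "claw": 25}, {"dx": 0, "dy": 0, "dz": -0.66, "wx": 0, "wy": 0, "wz": 0.083, "claw": 25}, {"dx": 0, "dy": 0, "dz": -0.66, "wx": 0, "wy": 0, "wz": 0.083, "claw": 25}]'

```text
clock: 19.1
tool_pos: [0.5818, -0.0902, 0.161]
eef_rot: [0.0, 1.0, -0.0, 0.001]
contact_force: [0.3, 0.6, -0.9]
opening: 0.398
finger_force: 18.0
```

step_arm --motion '[{"dx": 0.18, "dy": 0.3, "dz": 0, "wx": 0, "wy": 0, "wz": 0, "claw": 25}, {"dx": 0.36, "dy": 0.6, "dz": 0, "wx": 0, "wy": 0, "wz": 0, "claw": 25}, {"dx": 0.553, "dy": 0.924, "dz": 0, "wx": 0, "wy": 0, "wz": 0, "claw": 25}]'

```text
clock: 19.4
tool_pos: [0.5361, -0.0161, 0.1591]
eef_rot: [-0.001, 1.0, -0.0, -0.001]
contact_force: [0.2, 0.2, -0.5]
opening: 0.397
finger_force: 18.0
```

step_arm --motion '[{"dx": 0.18, "dy": 0.3, "dz": 0, "wx": 0, "wy": 0, "wz": 0, "claw": 25}, {"dx": 0.36, "dy": 0.6, "dz": 0, "wx": 0, "wy": 0, "wz": 0, "claw": 25}, {"dx": 0.553, "dy": 0.924, "dz": 0, "wx": 0, "wy": 0, "wz": 0, "claw": 25}]'

```text
clock: 19.7
tool_pos: [0.4918, 0.058, 0.1592]
eef_rot: [-0.002, 1.0, -0.0, -0.001]
contact_force: [-0.2, 0.1, -0.7]
opening: 0.395
finger_force: 18.0
```

step_arm --motion '[{"dx": 0.18, "dy": 0.3, "dz": 0, "wx": 0, "wy": 0, "wz": 0, "claw": 25}, {"dx": 0.36, "dy": 0.6, "dz": 0, "wx": 0, "wy": 0, "wz": 0, "claw": 25}, {"dx": 0.553, "dy": 0.924, "dz": 0, "wx": 0, "wy": 0, "wz": 0, "claw": 25}]'

```text
clock: 20.0
tool_pos: [0.4476, 0.1319, 0.1592]
eef_rot: [-0.002, 1.0, -0.0, -0.001]
contact_force: [-0.3, 0.6, 0.0]
opening: 0.399
finger_force: 18.0
```

step_arm --motion '[{"dx": 0.18, "dy": 0.3, "dz": 0, "wx": 0, "wy": 0, "wz": 0, "claw": 25}, {"dx": 0.36, "dy": 0.6, "dz": 0, "wx": 0, "wy": 0, "wz": 0, "claw": 25}, {"dx": 0.553, "dy": 0.924, "dz": 0, "wx": 0, "wy": 0, "wz": 0, "claw": 25}]'

```text
clock: 20.3
tool_pos: [0.4034, 0.2057, 0.1593]
eef_rot: [-0.002, 1.0, -0.0, -0.001]
contact_force: [0.4, 0.8, -1.0]
opening: 0.397
finger_force: 18.0
```

step_arm --motion '[{"dx": 0.18, "dy": 0.3, "dz": 0, "wx": 0, "wy": 0, "wz": 0, "claw": 25}, {"dx": 0.36, "dy": 0.6, "dz": 0, "wx": 0, "wy": 0, "wz": 0, "claw": 25}, {"dx": 0.553, "dy": 0.924, "dz": 0, "wx": 0, "wy": 0, "wz": 0, "claw": 25}, {"dx": 0.553, "dy": 0.924, "dz": 0, "wx": 0, "wy": 0, "wz": 0, "claw": 25}, {"dx": 0.553, "dy": 0.924, "dz": 0, "wx": 0, "wy": 0, "wz": 0, "claw": 25}, {"dx": 0.553, "dy": 0.924, "dz": 0, "wx": 0, "wy": 0, "wz": 0, "claw": 25}, {"dx": 0.553, "dy": 0.924, "dz": 0, "wx": 0, "wy": 0, "wz": 0, "claw": 25}, {"dx": 0.553, "dy": 0.924, "dz": 0, "wx": 0, "wy": 0, "wz": 0, "claw": 25}]'

```text
clock: 21.1
tool_pos: [0.3609, 0.2782, 0.1595]
eef_rot: [0.001, 1.0, -0.0, -0.0]
contact_force: [-0.7, -0.2, -1.1]
opening: 0.394
finger_force: 18.0
```

Run:
```python
from h import *
snap('side','s5')
im=cv2.imread('pics/s5.png'); cv2.imwrite('pics/s5c.png',cv2.resize(im[140:300,140:340],None,fx=3.5,fy=3.5,interpolation=cv2.INTER_CUBIC))
s=get_state();print(s['tool_pos'],s['opening'],s['eef_rot'].round(4))
```

```text
[0.36076928 0.27848372 0.15948696] 0.3915776153580872 [ 5.e-04  1.e+00 -2.e-04 -0.e+00]
```

View pics/s5c.png

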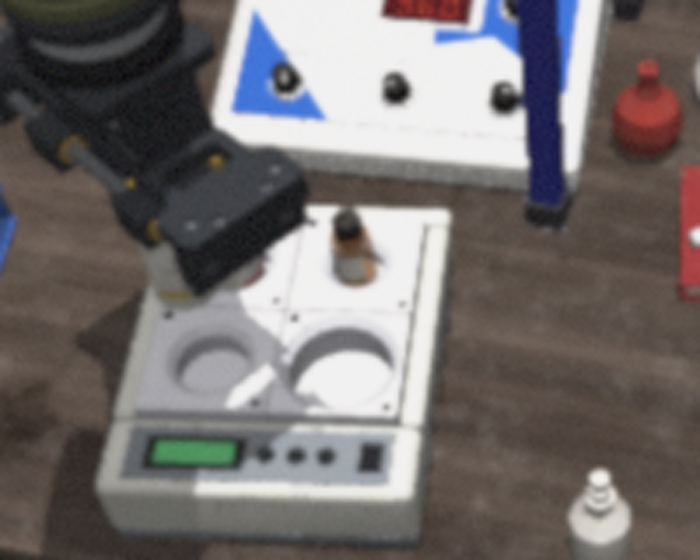

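Crop: yellow bottle hangs above the near mid bore (215,365), and oil is seated at (352,250). Lowering.

step_arm --motion '[{"dx": 0, "dy": 0, "dz": 0.2, "wx": 0, "wy": 0, "wz": 0, "claw": 25}, {"dx": 0, "dy": 0, "dz": 0.45, "wx": 0, "wy": 0, "wz": 0, "claw": 25}, {"dx": 0, "dy": 0, "dz": 0.65, "wx": 0, "wy": 0, "wz": 0, "claw": 25}, {"dx": 0, "dy": 0, "dz": 0.75, "wx": 0, "wy": 0, "wz": 0, "claw": 25}, {"dx": 0, "dy": 0, "dz": 0.81, "wx": 0, "wy": 0, "wz": 0, "claw": 25}, {"dx": 0, "dy": 0, "dz": 0.87, "wx": 0, "wy": 0, "wz": 0, "claw": 25}, {"dx": 0, "dy": 0, "dz": 0.87, "wx": 0, "wy": 0, "wz": 0, "claw": 25}]'

```text
clock: 21.85
tool_pos: [0.3604, 0.2793, 0.0898]
eef_rot: [-0.0, 1.0, 0.0, -0.0]
contact_force: [-0.3, -0.2, -1.2]
opening: 0.396
finger_force: 18.0
```

step_arm --motion '[{"dx": 0, "dy": 0, "dz": 0.06, "wx": 0, "wy": 0, "wz": 0, "claw": 25}, {"dx": 0, "dy": 0, "dz": 0.12, "wx": 0, "wy": 0, "wz": 0, "claw": 25}, {"dx": 0, "dy": 0, "dz": 0.17, "wx": 0, "wy": 0, "wz": 0, "claw": 25}, {"dx": 0, "dy": 0, "dz": 0.2, "wx": 0, "wy": 0, "wz": 0, "claw": 25}, {"dx": 0, "dy": 0, "dz": 0.2, "wx": 0, "wy": 0, "wz": 0, "claw": 25}]'

```text
clock: 22.35
tool_pos: [0.3602, 0.2792, 0.0736]
eef_rot: [-0.0, 1.0, -0.0, -0.0]
contact_force: [0.0, -0.4, -1.0]
opening: 0.393
finger_force: 18.0
```

step_arm --motion '[{"dx": 0, "dy": 0, "dz": 0, "wx": 0, "wy": 0, "wz": 0, "claw": 38}, {"dx": 0, "dy": 0, "dz": 0, "wx": 0, "wy": 0, "wz": 0, "claw": 44}, {"dx": 0, "dy": 0, "dz": 0, "wx": 0, "wy": 0, "wz": 0, "claw": 50}, {"dx": 0, "dy": 0, "dz": 0, "wx": 0, "wy": 0, "wz": 0, "claw": 54}, {"dx": 0, "dy": 0, "dz": 0, "wx": 0, "wy": 0, "wz": 0, "claw": 54}]'

```text
clock: 22.85
tool_pos: [0.3604, 0.2793, 0.074]
eef_rot: [-0.0, 1.0, 0.0, 0.0]
contact_force: [0.2, -0.4, -0.1]
opening: 0.613
finger_force: 0.0
```

step_arm --motion '[{"dx": 0, "dy": 0, "dz": -0.3, "wx": 0, "wy": 0, "wz": 0, "claw": 54}, {"dx": 0, "dy": 0, "dz": -0.7, "wx": 0, "wy": 0, "wz": 0, "claw": 54}, {"dx": 0, "dy": 0, "dz": -1, "wx": 0, "wy": 0, "wz": 0, "claw": 60}]'

```text
clock: 23.15
tool_pos: [0.3603, 0.2792, 0.1552]
eef_rot: [-0.0, 1.0, 0.0, 0.0]
contact_force: [-0.6, 0.2, 0.6]
opening: 0.672
finger_force: 0.0
```

step_arm --motion '[{"dx": -0.3, "dy": -0.33, "dz": -0.2, "wx": 0, "wy": 0, "wz": 0, "claw": 76}, {"dx": -0.6, "dy": -0.66, "dz": -0.2, "wx": 0, "wy": 0, "wz": 0, "claw": 76}, {"dx": -0.883, "dy": -0.996, "dz": -0.2, "wx": 0, "wy": 0, "wz": 0, "claw": 76}]'

```text
clock: 23.45
tool_pos: [0.4322, 0.1989, 0.1707]
eef_rot: [-0.0, 1.0, 0.0, 0.001]
contact_force: [0.6, 0.4, -0.2]
opening: 0.863
finger_force: 0.0
```

step_arm --motion '[{"dx": -0.3, "dy": -0.33, "dz": 0, "wx": 0, "wy": 0, "wz": 0, "claw": 76}, {"dx": -0.6, "dy": -0.66, "dz": 0, "wx": 0, "wy": 0, "wz": 0, "claw": 76}, {"dx": -0.883, "dy": -0.996, "dz": 0, "wx": 0, "wy": 0, "wz": 0, "claw": 76}]'

```text
clock: 23.75
tool_pos: [0.5025, 0.1186, 0.17]
eef_rot: [0.0, 1.0, 0.0, 0.0]
contact_force: [1.4, 0.8, -0.2]
opening: 0.863
finger_force: 0.0
```

step_arm --motion '[{"dx": -0.3, "dy": -0.33, "dz": 0, "wx": 0, "wy": 0, "wz": 0, "claw": 76}, {"dx": -0.6, "dy": -0.66, "dz": 0, "wx": 0, "wy": 0, "wz": 0, "claw": 76}, {"dx": -0.883, "dy": -0.996, "dz": 0, "wx": 0, "wy": 0, "wz": 0, "claw": 76}]'

```text
clock: 24.05
tool_pos: [0.573, 0.0389, 0.1699]
eef_rot: [0.0, 1.0, 0.0, -0.0]
contact_force: [0.6, -0.1, -0.5]
opening: 0.863
finger_force: 0.0
```

step_arm --motion '[{"dx": -0.3, "dy": -0.33, "dz": 0, "wx": 0, "wy": 0, "wz": 0, "claw": 76}, {"dx": -0.6, "dy": -0.66, "dz": 0, "wx": 0, "wy": 0, "wz": 0, "claw": 76}, {"dx": -0.883, "dy": -0.996, "dz": 0, "wx": 0, "wy": 0, "wz": 0, "claw": 76}, {"dx": -0.883, "dy": -0.996, "dz": 0, "wx": 0, "wy": 0, "wz": 0, "claw": 76}, {"dx": -0.883, "dy": -0.996, "dz": 0, "wx": 0, "wy": 0, "wz": 0, "claw": 76}, {"dx": -0.883, "dy": -0.996, "dz": 0, "wx": 0, "wy": 0, "wz": 0, "claw": 76}, {"dx": -0.883, "dy": -0.996, "dz": 0, "wx": 0, "wy": 0, "wz": 0, "claw": 76}, {"dx": -0.883, "dy": -0.996, "dz": 0, "wx": 0, "wy": 0, "wz": 0, "claw": 76}]'

```text
clock: 24.85
tool_pos: [0.6425, -0.0382, 0.1701]
eef_rot: [-0.001, 1.0, 0.0, -0.0]
contact_force: [0.9, -0.1, 0.3]
opening: 0.861
finger_force: 0.0
```

Run:
```python
from h import *
snap('side','s6')
im=cv2.imread('pics/s6.png'); cv2.imwrite('pics/s6c.png',cv2.resize(im[130:330,300:500],None,fx=3,fy=3,interpolation=cv2.INTER_CUBIC))
s=get_state();print(s['tool_pos'],s['opening'],s['eef_rot'].round(4))
```

```text
[ 0.64262664 -0.03843621  0.17008754] 0.8613988581762196 [-8.e-04  1.e+00  1.e-04 -1.e-04]
```

View pics/s6c.png

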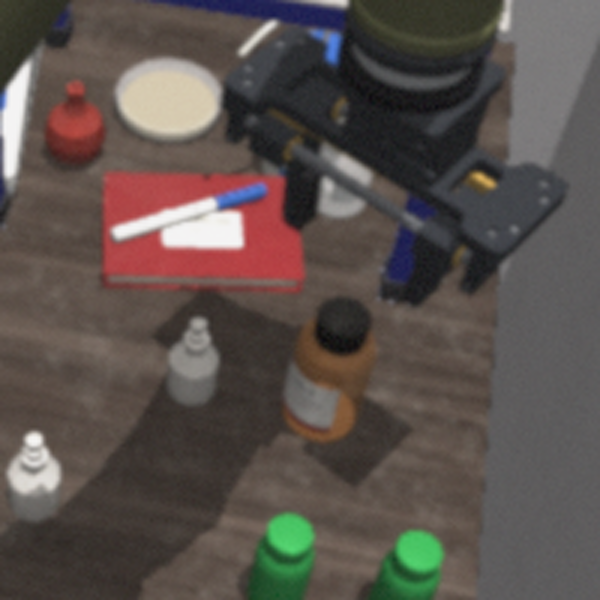

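The gripper is centred over amber (crop 335,370), and amber's position is unchanged. Descending.

step_arm --motion '[{"dx": 0, "dy": 0, "dz": 0.3, "wx": 0, "wy": 0, "wz": 0, "claw": 76}, {"dx": 0, "dy": 0, "dz": 0.6, "wx": 0, "wy": 0, "wz": 0, "claw": 76}, {"dx": 0, "dy": 0, "dz": 0.8, "wx": 0, "wy": 0, "wz": 0, "claw": 76}, {"dx": 0, "dy": 0, "dz": 0.8, "wx": 0, "wy": 0, "wz": 0, "claw": 76}, {"dx": 0, "dy": 0, "dz": 0.8, "wx": 0, "wy": 0, "wz": 0, "claw": 76}]'

```text
clock: 25.4
tool_pos: [0.6432, -0.0392, 0.1062]
eef_rot: [-0.0, 1.0, 0.0, 0.0]
contact_force: [0.6, 0.1, 0.5]
opening: 0.865
finger_force: 0.0
```

step_arm --motion '[{"dx": 0, "dy": 0, "dz": 0.2, "wx": 0, "wy": 0, "wz": 0, "claw": 76}, {"dx": 0, "dy": 0, "dz": 0.4, "wx": 0, "wy": 0, "wz": 0, "claw": 76}, {"dx": 0, "dy": 0, "dz": 0.55, "wx": 0, "wy": 0, "wz": 0, "claw": 76}, {"dx": 0, "dy": 0, "dz": 0.62, "wx": 0, "wy": 0, "wz": 0, "claw": 76}, {"dx": 0, "dy": 0, "dz": 0.66, "wx": 0, "wy": 0, "wz": 0, "claw": 76}, {"dx": 0, "dy": 0, "dz": 0.66, "wx": 0, "wy": 0, "wz": 0, "claw": 76}]'

```text
clock: 26.0
tool_pos: [0.6428, -0.0394, 0.0526]
eef_rot: [-0.0, 1.0, 0.0, -0.0]
contact_force: [0.2, 0.0, 0.1]
opening: 0.867
finger_force: 0.0
```

step_arm --motion '[{"dx": 0, "dy": 0, "dz": 0, "wx": 0, "wy": 0, "wz": 0, "claw": 58}, {"dx": 0, "dy": 0, "dz": 0, "wx": 0, "wy": 0, "wz": 0, "claw": 54}, {"dx": 0, "dy": 0, "dz": 0, "wx": 0, "wy": 0, "wz": 0, "claw": 48}, {"dx": 0, "dy": 0, "dz": 0, "wx": 0, "wy": 0, "wz": 0, "claw": 42}, {"dx": 0, "dy": 0, "dz": 0, "wx": 0, "wy": 0, "wz": 0, "claw": 42}, {"dx": 0, "dy": 0, "dz": 0, "wx": 0, "wy": 0, "wz": 0, "claw": 42}]' --force 30

```text
clock: 26.6
tool_pos: [0.6432, -0.0396, 0.0535]
eef_rot: [0.0, 1.0, -0.0, 0.0]
contact_force: [-1.1, -0.8, 3.3]
opening: 0.591
finger_force: 30.0
```

step_arm --motion '[{"dx": 0, "dy": 0, "dz": -0.15, "wx": 0, "wy": 0, "wz": 0, "claw": 42}, {"dx": 0, "dy": 0, "dz": -0.4, "wx": 0, "wy": 0, "wz": 0, "claw": 42}, {"dx": 0, "dy": 0, "dz": -0.7, "wx": 0, "wy": 0, "wz": 0, "claw": 42}, {"dx": 0, "dy": 0, "dz": -1, "wx": 0, "wy": 0, "wz": 0, "claw": 42}]'

```text
clock: 27.0
tool_pos: [0.6423, -0.0392, 0.1339]
eef_rot: [-0.0, 1.0, 0.0, -0.001]
contact_force: [-0.2, -0.5, -1.9]
opening: 0.59
finger_force: 30.0
```

step_arm --motion '[{"dx": 0, "dy": 0, "dz": -0.3, "wx": 0, "wy": 0, "wz": 0, "claw": 42}, {"dx": 0, "dy": 0, "dz": -0.6, "wx": 0, "wy": 0, "wz": 0, "claw": 42}, {"dx": 0.1, "dy": 0.12, "dz": -0.6, "wx": 0, "wy": 0, "wz": 0, "claw": 42}, {"dx": 0.3, "dy": 0.35, "dz": -0.6, "wx": 0, "wy": 0, "wz": 0, "claw": 42}, {"dx": 0.52, "dy": 0.6, "dz": -0.6, "wx": 0, "wy": 0, "wz": 0, "claw": 42}, {"dx": 0.724, "dy": 0.823, "dz": -0.6, "wx": 0, "wy": 0, "wz": 0, "claw": 42}]'

```text
clock: 27.6
tool_pos: [0.5823, 0.0282, 0.1799]
eef_rot: [-0.001, 1.0, 0.0, -0.002]
contact_force: [0.3, 0.4, -2.1]
opening: 0.59
finger_force: 30.0
```

step_arm --motion '[{"dx": 0.18, "dy": 0.2, "dz": 0, "wx": 0, "wy": 0, "wz": 0, "claw": 42}, {"dx": 0.36, "dy": 0.41, "dz": 0, "wx": 0, "wy": 0, "wz": 0, "claw": 42}, {"dx": 0.54, "dy": 0.62, "dz": 0, "wx": 0, "wy": 0, "wz": 0, "claw": 42}, {"dx": 0.724, "dy": 0.823, "dz": 0, "wx": 0, "wy": 0, "wz": 0, "claw": 42}]'

```text
clock: 28.0
tool_pos: [0.5246, 0.0935, 0.1801]
eef_rot: [-0.001, 1.0, 0.0, -0.001]
contact_force: [-0.8, -0.3, -2.1]
opening: 0.59
finger_force: 30.0
```

step_arm --motion '[{"dx": 0.18, "dy": 0.2, "dz": 0, "wx": 0, "wy": 0, "wz": 0, "claw": 42}, {"dx": 0.36, "dy": 0.41, "dz": 0, "wx": 0, "wy": 0, "wz": 0, "claw": 42}, {"dx": 0.54, "dy": 0.62, "dz": 0, "wx": 0, "wy": 0, "wz": 0, "claw": 42}, {"dx": 0.724, "dy": 0.823, "dz": 0, "wx": 0, "wy": 0, "wz": 0, "claw": 42}]'

```text
clock: 28.4
tool_pos: [0.4667, 0.159, 0.1803]
eef_rot: [-0.001, 1.0, -0.0, -0.001]
contact_force: [-0.1, 1.5, -0.9]
opening: 0.595
finger_force: 30.0
```

step_arm --motion '[{"dx": 0.18, "dy": 0.2, "dz": 0, "wx": 0, "wy": 0, "wz": 0, "claw": 42}, {"dx": 0.36, "dy": 0.41, "dz": 0, "wx": 0, "wy": 0, "wz": 0, "claw": 42}, {"dx": 0.54, "dy": 0.62, "dz": 0, "wx": 0, "wy": 0, "wz": 0, "claw": 42}, {"dx": 0.724, "dy": 0.823, "dz": 0, "wx": 0, "wy": 0, "wz": 0, "claw": 42}, {"dx": 0.724, "dy": 0.823, "dz": 0, "wx": 0, "wy": 0, "wz": 0, "claw": 42}, {"dx": 0.724, "dy": 0.823, "dz": 0, "wx": 0, "wy": 0, "wz": 0, "claw": 42}, {"dx": 0.724, "dy": 0.823, "dz": 0, "wx": 0, "wy": 0, "wz": 0, "claw": 42}, {"dx": 0.724, "dy": 0.823, "dz": 0, "wx": 0, "wy": 0, "wz": 0, "claw": 42}]'

```text
clock: 29.2
tool_pos: [0.4117, 0.2229, 0.1809]
eef_rot: [0.001, 1.0, -0.0, -0.0]
contact_force: [0.4, 1.0, -2.6]
opening: 0.59
finger_force: 30.0
```

Run:
```python
from h import *
snap('side','s7')
im=cv2.imread('pics/s7.png'); cv2.imwrite('pics/s7c.png',cv2.resize(im[140:300,140:340],None,fx=3.5,fy=3.5,interpolation=cv2.INTER_CUBIC))
s=get_state();print(s['tool_pos'],s['opening'],s['eef_rot'].round(4))
```

```text
[0.41169216 0.22299395 0.18094777] 0.5929818195152937 [ 9.e-04  1.e+00 -2.e-04 -0.e+00]
```

View pics/s7c.png

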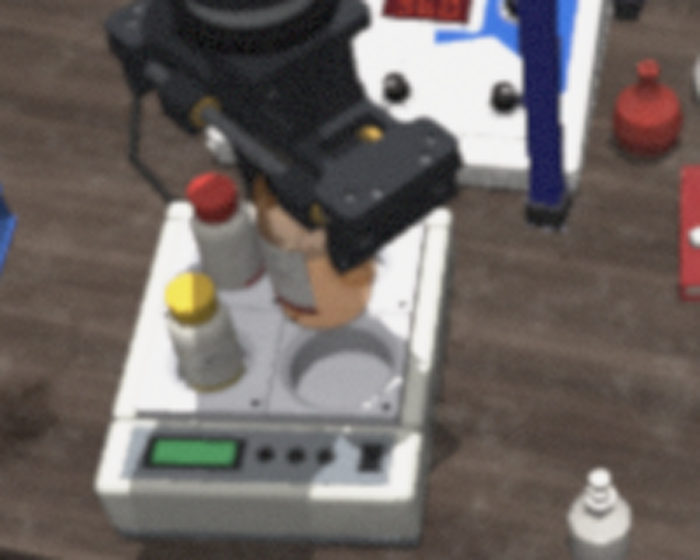

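Red and yellow stand upright in their bores (crop 228,235 and 205,335), and amber hangs above the wide bore (345,370). Lowering.

step_arm --motion '[{"dx": 0, "dy": 0, "dz": 0.2, "wx": 0, "wy": 0, "wz": 0, "claw": 42}, {"dx": 0, "dy": 0, "dz": 0.4, "wx": 0, "wy": 0, "wz": 0, "claw": 42}, {"dx": 0, "dy": 0, "dz": 0.58, "wx": 0, "wy": 0, "wz": 0, "claw": 42}, {"dx": 0, "dy": 0, "dz": 0.68, "wx": 0, "wy": 0, "wz": 0, "claw": 42}, {"dx": 0, "dy": 0, "dz": 0.75, "wx": 0, "wy": 0, "wz": 0, "claw": 42}, {"dx": 0, "dy": 0, "dz": 0.8, "wx": 0, "wy": 0, "wz": 0, "claw": 42}, {"dx": 0, "dy": 0, "dz": 0.8, "wx": 0, "wy": 0, "wz": 0, "claw": 42}]'

```text
clock: 29.95
tool_pos: [0.4113, 0.2238, 0.117]
eef_rot: [0.0, 1.0, -0.0, -0.0]
contact_force: [0.4, 0.5, -2.4]
opening: 0.593
finger_force: 30.0
```

Down to 0.090 (27 mm → 0.34).

step_arm --motion '[{"dx": 0, "dy": 0, "dz": 0.06, "wx": 0, "wy": 0, "wz": 0, "claw": 42}, {"dx": 0, "dy": 0, "dz": 0.12, "wx": 0, "wy": 0, "wz": 0, "claw": 42}, {"dx": 0, "dy": 0, "dz": 0.18, "wx": 0, "wy": 0, "wz": 0, "claw": 42}, {"dx": 0, "dy": 0, "dz": 0.24, "wx": 0, "wy": 0, "wz": 0, "claw": 42}, {"dx": 0, "dy": 0, "dz": 0.29, "wx": 0, "wy": 0, "wz": 0, "claw": 42}, {"dx": 0, "dy": 0, "dz": 0.34, "wx": 0, "wy": 0, "wz": 0, "claw": 42}, {"dx": 0, "dy": 0, "dz": 0.34, "wx": 0, "wy": 0, "wz": 0, "claw": 42}, {"dx": 0, "dy": 0, "dz": 0.34, "wx": 0, "wy": 0, "wz": 0, "claw": 42}]'

```text
clock: 30.75
tool_pos: [0.4112, 0.2239, 0.0898]
eef_rot: [-0.0, 1.0, -0.0, -0.0]
contact_force: [-0.2, 0.4, -2.2]
opening: 0.594
finger_force: 30.0
```

step_arm --motion '[{"dx": 0, "dy": 0, "dz": 0, "wx": 0, "wy": 0, "wz": 0, "claw": 56}, {"dx": 0, "dy": 0, "dz": 0, "wx": 0, "wy": 0, "wz": 0, "claw": 60}, {"dx": 0, "dy": 0, "dz": 0, "wx": 0, "wy": 0, "wz": 0, "claw": 66}, {"dx": 0, "dy": 0, "dz": 0, "wx": 0, "wy": 0, "wz": 0, "claw": 70}, {"dx": 0, "dy": 0, "dz": 0, "wx": 0, "wy": 0, "wz": 0, "claw": 70}]'

```text
clock: 31.25
tool_pos: [0.4113, 0.2239, 0.09]
eef_rot: [-0.0, 1.0, 0.0, 0.0]
contact_force: [0.7, -0.5, 0.3]
opening: 0.793
finger_force: 0.0
```

step_arm --motion '[{"dx": 0, "dy": 0, "dz": -0.3, "wx": 0, "wy": 0, "wz": 0, "claw": 70}, {"dx": 0, "dy": 0, "dz": -0.7, "wx": 0, "wy": 0, "wz": 0, "claw": 70}, {"dx": 0, "dy": 0, "dz": -1, "wx": 0, "wy": 0, "wz": 0, "claw": 70}]'

```text
clock: 31.55
tool_pos: [0.4113, 0.2239, 0.1712]
eef_rot: [-0.0, 1.0, 0.0, 0.0]
contact_force: [1.0, 0.1, -0.6]
opening: 0.798
finger_force: 0.0
```

step_arm --motion '[{"dx": 0, "dy": 0, "dz": -0.5, "wx": 0, "wy": 0, "wz": 0, "claw": 70}, {"dx": -0.4, "dy": -0.4, "dz": -0.5, "wx": 0, "wy": 0, "wz": 0, "claw": 70}, {"dx": -0.8, "dy": -1, "dz": -0.5, "wx": 0, "wy": 0, "wz": 0, "claw": 70}]'

```text
clock: 31.85
tool_pos: [0.4727, 0.1523, 0.2117]
eef_rot: [-0.003, 1.0, 0.002, 0.002]
contact_force: [-0.0, 0.3, -0.1]
opening: 0.796
finger_force: 0.0
```

step_arm --motion '[{"dx": 0, "dy": -0.5, "dz": 0, "wx": 0, "wy": 0, "wz": 0, "claw": 70}, {"dx": 0, "dy": -1, "dz": 0, "wx": 0, "wy": 0, "wz": 0, "claw": 70}]'

```text
clock: 32.05
tool_pos: [0.4715, 0.0684, 0.2099]
eef_rot: [0.0, 1.0, 0.0, 0.0]
contact_force: [-0.3, -1.4, 0.0]
opening: 0.794
finger_force: 0.0
```

step_arm --motion '[{"dx": 0, "dy": -0.5, "dz": 0, "wx": 0, "wy": 0, "wz": 0, "claw": 70}, {"dx": 0, "dy": -1, "dz": 0, "wx": 0, "wy": 0, "wz": 0, "claw": 70}, {"dx": 0, "dy": -1, "dz": 0, "wx": 0, "wy": 0, "wz": 0, "claw": 70}, {"dx": 0, "dy": -1, "dz": 0, "wx": 0, "wy": 0, "wz": 0, "claw": 70}, {"dx": 0, "dy": -1, "dz": 0, "wx": 0, "wy": 0, "wz": 0, "claw": 70}, {"dx": 0, "dy": -1, "dz": 0, "wx": 0, "wy": 0, "wz": 0, "claw": 70}]'

```text
clock: 32.65
tool_pos: [0.4711, -0.008, 0.21]
eef_rot: [-0.001, 1.0, 0.0, 0.0]
contact_force: [0.5, 0.9, -0.1]
opening: 0.795
finger_force: 0.0
```

Run:
```python
from h import *
p,d=snap('top','t8'); p2,d2=snap('side','s8')
a=cv2.resize(cv2.imread('pics/t8.png')[225:375,160:300],None,fx=2.7,fy=2.7); b=cv2.resize(cv2.imread('pics/s8.png')[150:300,150:290],None,fx=2.7,fy=2.7)
cv2.imwrite('pics/f8.png',np.hstack([a,b]))
for c,dd in(('top',d),('side',d2)):
    w=world(c,dd).reshape(-1,3)
    for n,x,y,h in [('amber',.4113,.2237,.148),('oil',.4669,.2741,.104),('red',.4165,.3296,.128),('yel',.3609,.2793,.128)]:
        m=w[(np.hypot(w[:,0]-x,w[:,1]-y)<.03)&(w[:,2]>h-.008)&(w[:,2]<h+.03)]; print(c,n,len(m), (((m.min(0)+m.max(0))/2)[:2]-[x,y]).round(4) if len(m) else '', (np.median(m[:,2])-h).round(4) if len(m) else '')
s=get_state();print(s['tool_pos'],s['contact_force'])
```

```text
top amber 257 [ 0.0009 -0.0003] 0.0008
top oil 74 [-0.0008  0.0016] 0.0006
top red 163 [-0.0008 -0.    ] 0.0006
top yel 168 [-0.     -0.0002] 0.0009
side amber 246 [-0.0005 -0.0014] 0.0006
side oil 71 [-0.0009  0.0017] 0.0004
side red 150 [-0.0015 -0.0005] 0.0003
side yel 162 [-0.0007 -0.0013] 0.0007
[ 0.47107287 -0.00834918  0.20994745] [-0.83008298  0.59571595  0.48108124]
```

View pics/f8.png

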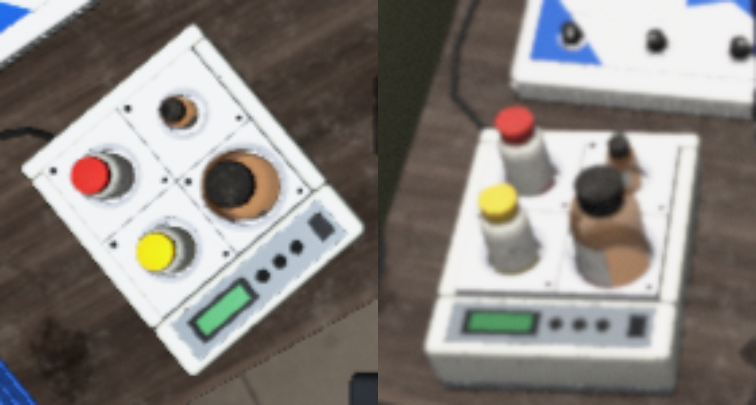

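All four bottles stand upright in their bores, within 2 mm of the axes and within 1 mm of the seated height. The gripper is clear of everything, so I'm handing in.

```bash
python3 -c "
from plant import workorder
print(workorder.finish_job())"
```

```text
the job is handed in; nothing more can be done
None
```

I put all four bottles upright and fully down in their matching bores (within about 2 mm of the axes), never moved the arm against the flasks, and handed the job in at about 33 s; no verdict came back.

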